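Dial open the locked bottle carousel and bring out the yellow-capped standard

TASK

Unlock the bottle store by its combination dial: turn clockwise, passing the red mark once, and stop on red the second time; turn back counter-clockwise, passing the blue mark once, and stop on blue the second time; then clockwise straight to the green mark, and leave it there (pause about half a second at each stop, do not run far past a stop, and leave the carousel alone until the dial stands on green). Then turn the carousel by its crank until the yellow-capped bottle stands in the middle of the open front, lift that bottle out and set it down, without dropping it, upright near the middle of the flat white foam slab on the robot's right. Leave the other two bottles standing in their cups and do not disturb the timer, label roll, marker and forceps.

Things in the scene. Friction and masses are not known exactly. Their poses are not given: they have to be found in the camera images.
- store: Bottle store, fixed to the worktop: white base plate 230 (x) x 400 (y) x 30 mm, origin at the centre of its underside, z up, its front faces its own -x; yaw varies. At its +y end a carousel under a clear hood open at the front; at its -y end a grey console whose top face slopes 35 degrees down towards the front and carries the dial.
- dial_center (a point): Centre of the dial on the sloping face, at (-40, -125, 95) mm in the store's frame; axes as the store's. Outward axis of the dial (-sin35, 0, cos35), up the slope (cos35, 0, sin35), right of a person facing it: the store's -y. Disc radius 40 mm. Round marks on the face, 53 mm from the centre: green at 12 o'clock (up the slope), red 60 degrees clockwise, blue 60 degrees counter-clockwise of it.
- dial (a joint): Dial angle in rad over many turns (-3.2 to 9.4), growing clockwise as seen facing the dial; 0 with the pointer at green, so red is 1.047 (+ 2 pi a turn), blue -1.047. It starts between -1.4 and 0.7, so the stops are: red the second time 7.330, blue the second time -1.047, green 0. Friction (0.03 N m) holds it where it is left.
- dial_knob (a point): On the dial's black finger knob: a spinner 16 mm in diameter, 34 mm long along the dial's axis, free to turn on its own pin (a gripper can hold it and go round without turning). Its pin is 30 mm from the dial's axis, in line with the white pointer bar. The point is on the pin, 33 mm above the sloping face (knob foot at 11 mm, end at 45 mm).
- carousel_axis (a point): Point on the carousel's vertical axis, 180 mm above the worktop. The carousel (disc radius 96 mm) carries four white cups, 90 degrees apart, 68 mm from the axis: three hold bottles, one is empty. It turns either way (up to 4.2 rad from the start), friction 0.05 N m.
- carousel_knob (a point): On the carousel's crank knob, above the hood's roof: a free spinner like the dial's, 16 mm in diameter, 40 mm long, upright, its pin 38 mm from the carousel's axis and half way (45 degrees) between two cups. The point is on the pin, 187 mm above the worktop; the knob's foot is at 163 mm, its end at 203 mm.
- window (a point): Where a bottle's foot stands when its cup is in the middle of the open front: 68 mm in front of the carousel's axis, at (-68, +95, 43) mm in the store's frame.
- bottle_yellow: Amber bottle with a yellow cap, 38 mm in diameter, 85 mm tall, about 120 g; origin at the centre of its underside, z up. It stands 26 mm deep in a carousel cup (inner diameter 41 mm, rim 69 mm above the worktop), its foot 43 mm above the worktop. Which cup varies.
- bottle_white: The same bottle with a white cap, in another cup.
- bottle_black: The same bottle with a black cap, in another cup.
- foam_pad: Flat white foam slab 170 x 170 x 28 mm to the robot's right, fixed; origin at the centre of its underside, its top 28 mm above the worktop.
- timer: White bench timer 64 x 64 x 22 mm, loose on the worktop in front of the store; a bystander. Origin at the centre of its underside.
- label_roll: White label roll 58 mm in diameter, 24 mm tall, lying flat, loose; a bystander. Origin at the centre of its underside.
- marker: Black and white marker pen 134 mm long, 15 mm thick, lying, loose; a bystander. Origin under its middle, long axis its own y.
- forceps: Steel forceps 128 mm long, 8 mm high, lying beyond the slab, loose; a bystander. Origin under its middle, long axis its own y.
- hood_edge (a point): Middle of the front edge of the hood's clear roof, on its top, 150 mm above the worktop (roof 5 mm thick); at (-35, +95, 150) mm in the store's frame. The roof reaches 145 mm back and 106 mm to each side, with side and back walls. The crank turns above it, so a hand that takes a bottle in front of this edge must lean back towards the front, about 35 degrees, to clear roof and crank.

How it is judged:
By the outcome, as a careful person would: the job done as asked, in the order asked, and still so for the second after the job is handed in, with the robot touching nothing.
It also fails if it takes over 72 s, if anything falls off the work surface, if the arm or the gripper's body presses on something with over 40 N, if the wrist force passes 120 N, or if a joint passes its speed limit or range.

ROBOT

A 7-joint arm with a two-finger parallel gripper is mounted at the origin on a cart in front of the work surface, level with it; the furniture and walls round the work are solid. World frame = base frame: x ahead of the robot, y to its left, z up, the work surface at z = 0. Lengths are in m, angles in rad, forces in N, time in s.
With the tool pointing down it reaches from about 0.4 to 0.75 m from the base axis. Payload 19.5 kg.
Tool frame: the origin (TCP) lies midway between the tips of the shut fingers; the grasp point (between the pads) lies 19 mm behind it (ctrl.pinch_z is the distance from the TCP to the grasp point, in m); z points along the fingers, y is the direction in which the jaws open and shut (so a half turn about z gives the same grasp; the last joint's range is limited). The gripper opens to 85 mm and grips with 20 to 120 N. Pads are 22 mm wide; open, the fingers measure 114 mm over their backs; the gripper's body (76 mm by 85 mm) begins 54 mm behind the grasp point. The pads swing forward as they close: fully open they stand 13 mm farther back than shut.
Start: joints at [1.277, 0.707, -0.028, 1.485, 0.022, 0.951, -0.075], TCP at [0.143, -0.557, 0.231] pointing down, gripper open.
Joint ranges: [-2.71, 2.71], [-0.32, 2.16], [-1.57, 1.52], [0, 2.45], [-1.46, 4.6], [0, 2.02], [-2.83, 2.83]. Speed limits (rad/s): [1.89, 1.89, 2.57, 2.57, 3.01, 3.01, 3.01].

INTERFACE

Orientations are given as a rotation vector (axis times angle).
In Python, from station import read_state, vision, finish_job, ctrl gives the robot as it stands.
- The arm moves only by the tool move_arm, never from a script. Its arguments are lists of equal length, an entry for each row: "fingers": the finger opening in cm, from 0 to 8.54; "slide": the shift along the tool's x, y, z in cm, a list of three; "turn": the turn, a rotation vector about the tool's x, y, z in rad, a list of three. In form: {"fingers": [fingers, ...], "slide": [[tx, ty, tz], ...], "turn": [[ax, ay, az], ...]}. A call has 1 to 20 rows; each row is the pose to reach, as a shift and turn from the pose commanded when the call began, along the tool's axes at that moment; what a row does not reach only later rows make up. A row lasts 1/12 s, in which the tool goes at most 41.7 mm and 7.16 degrees, less where a joint would pass 70% of its speed; a pose out of reach is approached as far as the arm can. A call with a gripper value outside its range is refused whole. The fingers move at their own pace and stop on an object; "force" is the grip in N (left out, the last holds). Time passes only in rows, so rows that repeat a pose let the fingers close. It gives the time, the measured TCP pose, the force and the opening at its end, in the units of the state.
- read_state(): the state, without advancing time (a new reading comes with each control period).
- vision.capture(name): name is "scene" or "side" or "wrist"; returns a dict with "frame" (400x640x3 uint8, red, green, blue), "intrinsics" (3x3 intrinsics, pixels), "world_to_cam" (4x4, takes a point from world to camera coordinates). Camera axes: x right, y down, z forward; pixel columns grow to the right and rows downward; lengths in m; the calibration is good to about 2 mm. A picture is of the moment at which its call begins. There is no depth.
- finish_job(): hands the job in, once; it reports no verdict.
The state is a dict: "time_s": time; "q": joint angles; "joint_vel": joint speeds; "effort": joint torques, N m; "ee_pos": TCP position; "tcp_rot": TCP orientation; "ft_force": force on the tool from outside, world axes, zero at the start; "moment": the same for the moment, N m; "finger_gap": finger opening in m.
Only numpy, scipy, OpenCV 4.12 (cv2) and the standard library are available. Lean on these libraries where they do the work, as an engineer would, in place of code of your own. Each camera call takes 0.05 s, during which the arm holds its last target. There are 200 camera calls.

## Working session

There is one attempt and no reset: what is moved stays moved. The work goes in short steps, Python scripts to look and compute and a tool call to move; the robot and the scene stay as the last step left them, time stands still between calls to the robot, and variables do not carry over. Pictures are saved under pics/ and viewed, about 8 in all and at most 12, crops included, and the job is handed in when it is done.

Besides the shell and the picture viewer there is one more tool, called as name(argument=value, ...) on one line, values as JSON. move_arm: Moves the arm, as the interface text tells. Its arguments: {"type":"object","properties":{"fingers":{"type":"array","items":{"type":"number"}},"slide":{"type":"array","items":{"type":"array","items":{"type":"number"}}},"turn":{"type":"array","items":{"type":"array","items":{"type":"number"}}},"force":{"type":"number"}},"required":["fingers","slide","turn"]}

```bash
ls; mkdir -p pics
python3 - <<'E'
from station import read_state, vision, ctrl
import cv2, numpy as np, pickle
s=read_state(); print({k:np.round(v,3).tolist() for k,v in s.items()}); print([a for a in dir(ctrl) if a[0]!='_'])
d={n:vision.capture(n) for n in ("scene","side","wrist")}
pickle.dump(d,open('cap0.pkl','wb'))
for n in d:
    cv2.imwrite(f'pics/{n}0.png',d[n]['frame'][:,:,::-1]); print(n,np.round(d[n]['intrinsics'],1).tolist(),np.round(d[n]['world_to_cam'],3).tolist())
E
```

```text
pics
{'time_s': 0.0, 'q': [1.277, 0.707, -0.028, 1.485, 0.022, 0.951, -0.076], 'joint_vel': [-0.001, -0.0, -0.001, 0.0, -0.0, 0.0, -0.0], 'effort': [0.002, -88.32, 1.235, -23.617, 0.017, 0.007, -0.0], 'ee_pos': [0.143, -0.557, 0.231], 'tcp_rot': [-3.116, -0.394, 0.0], 'ft_force': [-0.423, -0.207, -0.075], 'moment': [0.01, 0.013, -0.014], 'finger_gap': 0.086}
['MotionError', 'pinch_z']
scene [[432.3, 0.0, 314.2], [0.0, 432.3, 196.1], [0.0, 0.0, 1.0]] [[-0.472, -0.881, -0.018, 0.224], [-0.389, 0.227, -0.893, 0.351], [0.791, -0.415, -0.45, 0.774], [0.0, 0.0, 0.0, 1.0]]
side [[421.4, 0.0, 315.7], [0.0, 421.4, 204.0], [0.0, 0.0, 1.0]] [[-0.983, -0.184, 0.002, 0.51], [-0.125, 0.658, -0.743, 0.186], [0.135, -0.73, -0.67, 1.252], [0.0, 0.0, 0.0, 1.0]]
wrist [[313.3, 0.0, 321.9], [0.0, 313.3, 201.6], [0.0, 0.0, 1.0]] [[0.25, -0.968, -0.001, -0.573], [-0.933, -0.241, 0.268, -0.035], [-0.26, -0.066, -0.963, 0.378], [0.0, 0.0, 0.0, 1.0]]
```

View pics/scene0.png

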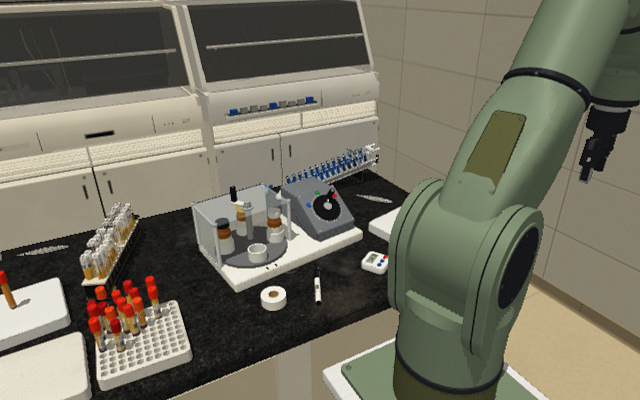

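View pics/side0.png

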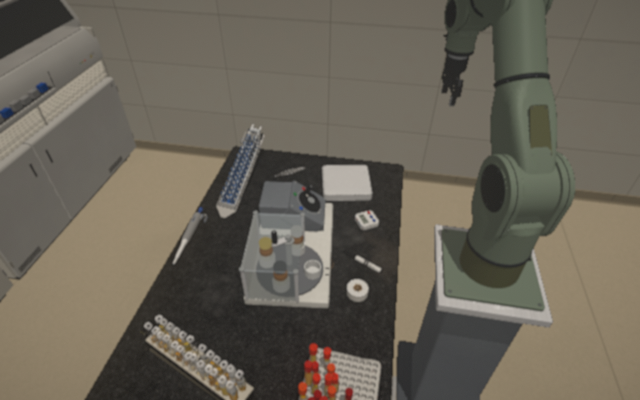

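The scene view shows the store at about (280,225), with the dial at (328,205), the yellow, white and black bottles at (223,235), (275,225) and (241,215), and the crank knob at (233,193). The side view is blurred; it shows the slab at (347,182) and the store's base at (290,260). Next I'll enlarge both.

Run:
```python
import cv2, numpy as np, pickle
d=pickle.load(open('cap0.pkl','rb'))
a=d['scene']['frame'][175:295,185:365,::-1]; b=d['side']['frame'][150:315,230:395,::-1]
A=cv2.resize(a,None,fx=4.4,fy=4.4,interpolation=cv2.INTER_CUBIC)[:, :]
print(A.shape)
cv2.imwrite('pics/sceneZ.png',A); 
B=cv2.resize(b,None,fx=3.6,fy=3.6,interpolation=cv2.INTER_CUBIC); cv2.imwrite('pics/sideZ.png',B)
```

```text
(528, 792, 3)
```

View pics/sceneZ.png

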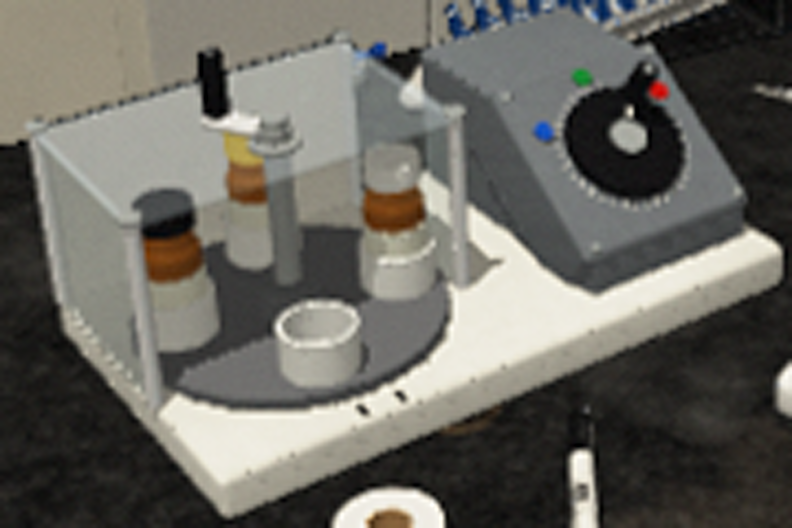

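View pics/sideZ.png

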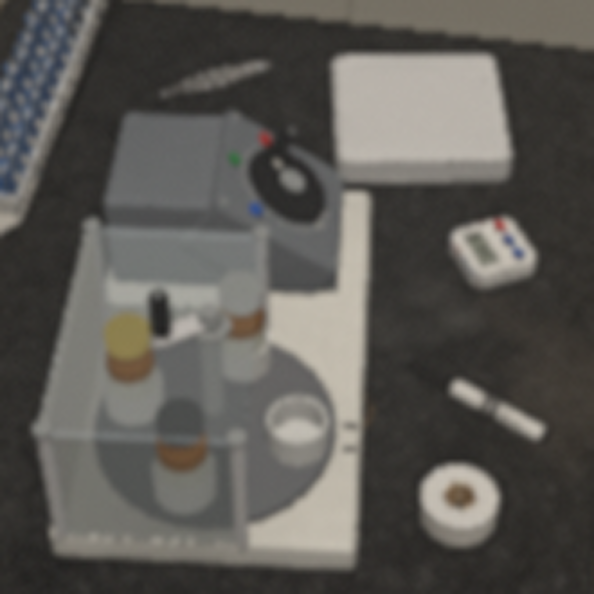

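The scene crop shows the marks at green (582,77), blue (543,131) and red (659,91), with the dial hub at (627,135) and its knob top at about (648,70). The empty cup is near the window, with yellow at the back, black on the +y side and white on the -y side. The side crop shows the same, plus the slab corners. Now I'll cast rays.

```bash
cat > h.py <<'E'
import cv2, numpy as np, pickle
from scipy.spatial.transform import Rotation as R
def ray(c,uv):
    K=c['intrinsics'];T=c['world_to_cam'];d=T[:3,:3].T@np.linalg.solve(K,[uv[0],uv[1],1]);o=-T[:3,:3].T@T[:3,3];return o,d/np.linalg.norm(d)
def onz(c,uv,z):
    o,d=ray(c,uv);return o+d*(z-o[2])/d[2]
def proj(c,p):
    q=c['world_to_cam'][:3,:3]@p+c['world_to_cam'][:3,3];return (c['intrinsics']@q)[:2]/q[2]
def blob(c,box,f):
    x0,y0,x1,y1=box;im=c['frame'][y0:y1,x0:x1].astype(float);w=np.clip(f(im[...,0],im[...,1],im[...,2]),0,None);w[w<.35*w.max()]=0
    ys,xs=np.mgrid[y0:y1,x0:x1];return np.array([(w*xs).sum(),(w*ys).sum()])/w.sum()
def tri(rs):
    A=sum(np.eye(3)-np.outer(d,d) for o,d in rs);b=sum((np.eye(3)-np.outer(d,d))@o for o,d in rs);p=np.linalg.solve(A,b)
    return p,[np.linalg.norm(np.cross(p-o,d)) for o,d in rs]
E
python3 - <<'E'
from h import *
d=pickle.load(open('cap0.pkl','rb'));S,D=d['scene'],d['side']
red=lambda r,g,b:r-np.maximum(g,b)-25; grn=lambda r,g,b:g-np.maximum(r,b)-15; blu=lambda r,g,b:b-np.maximum(r,g)-25
cs=lambda u,v:np.array([185+u/4.4-.4,175+v/4.4-.4]); cd=lambda u,v:np.array([230+u/3.6-.4,150+v/3.6-.4])
def box(c,k=5): return [int(c[0])-k,int(c[1])-k,int(c[0])+k+1,int(c[1])+k+1]
obs=[] # store pt, world pt
s35,c35=np.sin(np.radians(35)),np.cos(np.radians(35))
dc=np.array([-.04,-.125,.095]);up=np.array([c35,0,s35]);rt=np.array([0,-1,0])
M={'g':(grn,0,(582,77),(233,159)),'r':(red,1.047,(659,91),(265,138)),'b':(blu,-1.047,(543,131),(256,209))}
A=[];B=[]
for k,(f,th,us,ud) in M.items():
    p=dc+.053*(np.cos(th)*up+np.sin(th)*rt)
    ps=blob(S,box(cs(*us)),f);pd=blob(D,box(cd(*ud)),f)
    w1=onz(S,ps,p[2]);w2=onz(D,pd,p[2]);t,e=tri([ray(S,ps),ray(D,pd)])
    print(k,ps.round(1),pd.round(1),w1.round(4),w2.round(4),'tri',t.round(4),p[2].round(4),np.round(e,4))
    A+= [p[:2]]*2;B+=[w1[:2],w2[:2]]
for n,p,us,ud in [('FL',(-.115,.2,.03),(225,488),(357,552)),('FR',(-.115,-.2,.03),(783,243),(372,193))]:
    w1=onz(S,cs(*us),.03);w2=onz(D,cd(*ud),.03);print(n,w1.round(4),w2.round(4));A+=[p[:2]]*2;B+=[w1[:2],w2[:2]]
A=np.array(A);B=np.array(B)
a=A-A.mean(0);b=B-B.mean(0);yaw=np.arctan2((a[:,0]*b[:,1]-a[:,1]*b[:,0]).sum(),(a*b).sum())
c,s=np.cos(yaw),np.sin(yaw);Rz=np.array([[c,-s],[s,c]]);t=B.mean(0)-Rz@A.mean(0)
print('store',t.round(4),np.degrees(yaw).round(2),'res',(B-A@Rz.T-t).round(4).tolist())
print('slab',[onz(D,cd(*u),.028).round(3).tolist() for u in [(333,58),(495,55),(512,158),(338,160)]])
np.save('store0.npy',[*t,yaw])
W=lambda p:np.r_[Rz@p[:2]+t,p[2]]
for n,p in [('hub',(dc+0*up)),('axis',np.array([0,.095,.18])),('win',np.array([-.068,.095,.043]))]: print(n,W(p).round(4),proj(S,W(p)).round(1),proj(D,W(p)).round(1))
n=np.array([-s35,0,c35])
for th in np.arange(.3,1.2,.1):
    q=proj(S,W(dc+.045*n+.03*(np.cos(th)*up+np.sin(th)*rt)));print('dial',th.round(1),((q-[185,175]+.4)*4.4).round(0))
for ph in range(0,360,15):
    q=W(np.array([.038*np.cos(np.radians(ph)),.095+.038*np.sin(np.radians(ph)),.203]));print(ph,((proj(S,q)-[185,175]+.4)*4.4).round(0),((proj(D,q)-[230,150]+.4)*3.6).round(0))
E
```

```text
g [316.7 191.9] [294.7 193.7] [ 0.6004 -0.078   0.1254] [ 0.5997 -0.0754  0.1254] tri [ 0.6001 -0.0773  0.1249] 0.1254 [0.0009 0.0009]
r [334.3 195.1] [303.1 188.1] [ 0.5842 -0.1264  0.1102] [ 0.5839 -0.1245  0.1102] tri [ 0.5842 -0.126   0.1097] 0.1102 [0.0006 0.0006]
b [308.2 204.3] [300.5 207.5] [ 0.5714 -0.0355  0.1102] [ 0.5727 -0.0331  0.1102] tri [ 0.5733 -0.036   0.1085] 0.1102 [0.0007 0.0007]
FL [0.4327 0.2295 0.03  ] [0.44   0.2345 0.03  ]
FR [ 0.4934 -0.1655  0.03  ] [ 0.4904 -0.1596  0.03  ]
store [0.5789 0.048 ] 7.76 res [[0.0012, -0.0026], [0.0005, -0.0], [0.0003, -0.0027], [0.0, -0.0007], [-0.0, -0.0026], [0.0012, -0.0002], [-0.0053, -0.0012], [0.002, 0.0038], [0.0015, 0.0002], [-0.0015, 0.0061]]
slab [[0.563, -0.361, 0.028], [0.398, -0.398, 0.028], [0.367, -0.237, 0.028], [0.53, -0.202, 0.028]]
hub [ 0.5561 -0.0812  0.095 ] [325.5 207.5] [309.  201.6]
axis [0.5661 0.1422 0.18  ] [245.6 197.2] [288.3 232.6]
win [0.4987 0.133  0.043 ] [263.1 255.1] [314.2 267.3]
dial 0.3 [633.  67.]
dial 0.4 [637.  67.]
dial 0.5 [642.  67.]
dial 0.6 [646.  68.]
dial 0.7 [651.  69.]
dial 0.8 [655.  71.]
dial 0.9 [659.  73.]
dial 1.0 [664.  76.]
dial 1.1 [668.  78.]
0 [234.  41.] [157. 275.]
15 [219.  46.] [157. 284.]
30 [208.  52.] [161. 294.]
45 [200.  60.] [168. 302.]
60 [197.  67.] [178. 309.]
75 [198.  75.] [191. 313.]
90 [203.  82.] [205. 315.]
105 [214.  87.] [219. 314.]
120 [227.  91.] [232. 311.]
135 [244.  93.] [244. 305.]
150 [262.  93.] [254. 297.]
165 [280.  91.] [260. 288.]
180 [297.  87.] [263. 279.]
195 [312.  81.] [262. 269.]
210 [323.  74.] [258. 260.]
225 [330.  67.] [250. 252.]
240 [333.  59.] [240. 246.]
255 [330.  52.] [228. 242.]
270 [324.  45.] [215. 240.]
285 [313.  40.] [202. 241.]
300 [300.  37.] [189. 244.]
315 [284.  35.] [177. 249.]
330 [267.  35.] [167. 256.]
345 [250.  37.] [161. 265.]
```

```bash
cat >> h.py <<'E'
s35,c35=np.sin(np.radians(35)),np.cos(np.radians(35))
def store(): return np.load('store0.npy')
def W(p):
    x,y,a=store();return R.from_euler('z',a).apply(p)+[x,y,0]
def Rst(lean=35):  # tool: x up the slope, y = store -y, z into the face
    a=store()[2];l=np.radians(lean);M=np.array([[np.cos(l),0,np.sin(l)],[0,-1,0],[np.sin(l),0,-np.cos(l)]])
    return R.from_euler('z',a)*R.from_matrix(M)
DC=np.array([-.04,-.125,.095]);UP=np.array([c35,0,s35]);RT=np.array([0,-1.,0]);N=np.array([-s35,0,c35])
def rel(p,rot):
    from station import read_state
    s=read_state();r0=R.from_rotvec(s['tcp_rot']);sl=r0.inv().apply(p-s['ee_pos'])*100;tu=(r0.inv()*rot).as_rotvec()
    print('slide cm',sl.round(2).tolist(),'turn',tu.round(4).tolist(),'t',round(s['time_s'],2))
def shot(n,name,box=None,f=1):
    from station import vision
    c=vision.capture(n);pickle.dump(c,open(name+'.pkl','wb'));im=c['frame'][:,:,::-1]
    if box: im=im[box[1]:box[3],box[0]:box[2]]
    cv2.imwrite(f'pics/{name}.png',cv2.resize(im,None,fx=f,fy=f,interpolation=cv2.INTER_CUBIC));return c
E
python3 -c "
from h import *
rel(W(DC+.12*N),Rst())"
```

```text
slide cm [45.0, -36.55, 3.8] turn [-0.0364, 0.6102, 0.1126] t 0.15
```

move_arm(fingers=[5, 5, 5, 5, 5, 5, 5, 5, 5, 5, 5, 5, 5, 5, 5, 5, 5, 5, 5, 5], slide=[[3, -2.5, 0], [6, -5, 0], [9, -7.5, 0], [12, -10, 0.3], [15, -12.5, 0.6], [18, -15, 0.9], [21, -17.5, 1.2], [24, -20, 1.6], [27, -22.5, 2], [30, -24.5, 2.4], [33, -27, 2.8], [36, -29.2, 3.2], [39, -31.6, 3.5], [42, -34, 3.7], [44, -35.7, 3.8], [45, -36.55, 3.8], [45, -36.55, 3.8], [45, -36.55, 3.8], [45, -36.55, 3.8], [45, -36.55, 3.8]], turn=[[0, 0, 0], [0, 0.05, 0], [0, 0.1, 0], [0, 0.15, 0], [0, 0.2, 0.02], [0, 0.25, 0.04], [0, 0.3, 0.05], [-0.01, 0.35, 0.06], [-0.015, 0.4, 0.07], [-0.02, 0.45, 0.08], [-0.025, 0.5, 0.09], [-0.03, 0.54, 0.1], [-0.035, 0.58, 0.11], [-0.036, 0.61, 0.1126], [-0.036, 0.61, 0.1126], [-0.036, 0.61, 0.1126], [-0.036, 0.61, 0.1126], [-0.036, 0.61, 0.1126], [-0.036, 0.61, 0.1126], [-0.036, 0.61, 0.1126]])

```text
time_s: 1.82
ee_pos: [0.5137, -0.115, 0.2551]
tcp_rot: [-2.954, -0.213, -0.848]
ft_force: [-1.1, -0.8, -0.3]
finger_gap: 0.05
```

Run:
```python
from h import *
rel(W(DC+.12*N),Rst())
from station import read_state
print(np.round(read_state()['q'],2))
c=shot('wrist','w1')
for n,p in [('hub',DC+.011*N),('knob.6',DC+.045*N+.03*(np.cos(.62)*UP+np.sin(.62)*RT))]+[(th,DC+.053*(np.cos(th)*UP+np.sin(th)*RT)) for th in (0,1.047,-1.047)]: print(n,proj(c,W(p)).round(1))
```

```text
slide cm [-5.17, -2.68, 4.12] turn [-0.0251, 0.0507, 0.0008] t 1.82
[ 0.6   0.51 -0.47  2.16 -1.45  0.    0.27]
hub [298.8 232.3]
knob.6 [314.5 222.8]
0 [298.7 177.8]
1.047 [345.1 203.9]
-1.047 [253.8 203.1]
```

View pics/w1.png

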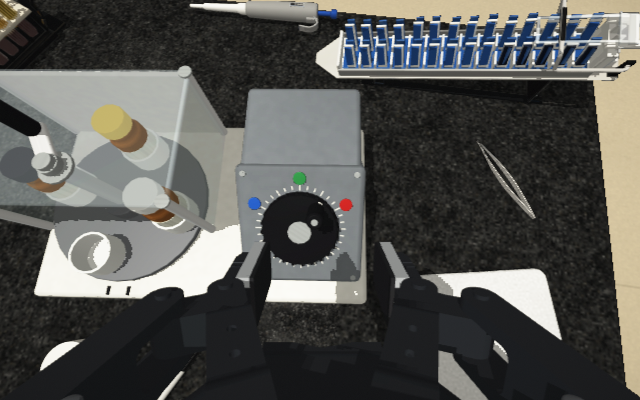

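The wrist picture shows the dial with its hub at (299,232) and the marks exactly where I predicted them, at (299,178), (345,204) and (254,204). So the store pose is good. The arm stopped short because joint 5 is at -1.45 and joint 6 is at 0, which are both limits. I'll build a simple arm model to find a branch that works.

```bash
cat > fk.py <<'E'
from h import *
import itertools
def fkR(q,s,C=R.from_euler('z',90,degrees=True)):
    E=lambda a,t:R.from_euler(a,t)
    r1=E('z',s[0]*q[0])*E('y',q[1]);r2=r1*E('z',s[1]*q[2])*E('y',q[3]);r3=r2*E('z',s[2]*q[4])*E('y',q[5]);return r1,r2,r3,r3*E('z',s[3]*q[6])*C
E
python3 - <<'E'
from fk import *
from station import read_state
st=read_state();q0=[1.277,.707,-.028,1.485,.022,.951,-.0755]
data=[(np.array(q0),np.array([.143,-.557,.231]),R.from_rotvec([-3.116,-.394,0])),(np.array(st['q']),np.array(st['ee_pos']),R.from_rotvec(st['tcp_rot']))]
for s in itertools.product([1,-1],repeat=4):
    e=[(fkR(q,s)[3].inv()*r).magnitude() for q,p,r in data]
    if max(e)<.3: 
        print(s,np.round(e,4))
        A=[];b=[]
        for q,p,r in data:
            r1,r2,r3,_=fkR(q,s);z=[0,0,1];A.append(np.c_[z,r1.apply(z),r2.apply(z),r3.apply(z)]);b.append(p)
        A=np.vstack(A);b=np.hstack(b);x=np.linalg.lstsq(A,b,rcond=None)[0];print(x.round(4),(A@x-b).round(4))
print(np.round(st['q'],4))
E
```

```text
(-1, -1, -1, -1) [0.0009 0.    ]
[0.2067 0.5787 0.249  0.2796] [ 0.0311  0.0058 -0.0087 -0.0037  0.0062  0.0087]
[ 5.9980e-01  5.1100e-01 -4.6590e-01  2.1582e+00 -1.4549e+00  1.0000e-03
  2.7290e-01]
```

```bash
cat >> h.py <<'E'
def Rd(phi,tip=0,lean=0):  # vertical tool, tool x at world azimuth phi deg; then tip to world -y, lean outward along +x (deg)
    b=R.from_euler('z',phi,degrees=True)*R.from_matrix(np.diag([1,-1,-1.]))
    return R.from_rotvec([-np.radians(tip),-np.radians(lean),0])*b
E
python3 - <<'E'
from h import *
p=np.array([.48,-.16,.26])
print(Rd(0,30).apply([0,0,1]),Rd(0,0,30).apply([0,0,1]))
for a in (50,100,140,180): rel(p,Rd(a))
E
```

```text
[ 0.        -0.5       -0.8660254] [ 0.5        0.        -0.8660254]
slide cm [-3.08, 3.92, -2.61] turn [0.1833, -0.5428, -0.7096] t 1.87
slide cm [-3.08, 3.92, -2.61] turn [0.4307, -0.4513, -1.5557] t 1.87
slide cm [-3.08, 3.92, -2.61] turn [0.6294, -0.3116, -2.2266] t 1.87
slide cm [-3.08, 3.92, -2.61] turn [0.8279, -0.092, -2.8859] t 1.87
```

move_arm(fingers=[5, 5, 5, 5, 5, 5, 5, 5, 5, 5, 5, 5, 5, 5, 5, 5, 5, 5, 5, 5], slide=[[-0.4, 0.5, -0.4], [-0.8, 1, -0.8], [-1.2, 1.5, -1.2], [-1.6, 2, -1.6], [-2, 2.5, -2], [-2.5, 3, -2.3], [-3.08, 3.92, -2.61], [-3.08, 3.92, -2.61], [-3.08, 3.92, -2.61], [-3.08, 3.92, -2.61], [-3.08, 3.92, -2.61], [-3.08, 3.92, -2.61], [-3.08, 3.92, -2.61], [-3.08, 3.92, -2.61], [-3.08, 3.92, -2.61], [-3.08, 3.92, -2.61], [-3.08, 3.92, -2.61], [-3.08, 3.92, -2.61], [-3.08, 3.92, -2.61], [-3.08, 3.92, -2.61]], turn=[[0.02, -0.07, -0.09], [0.05, -0.14, -0.18], [0.07, -0.2, -0.27], [0.09, -0.27, -0.36], [0.11, -0.34, -0.45], [0.14, -0.41, -0.54], [0.16, -0.48, -0.63], [0.1833, -0.5428, -0.7096], [0.1833, -0.5428, -0.7096], [0.4307, -0.4513, -1.5557], [0.4307, -0.4513, -1.5557], [0.4307, -0.4513, -1.5557], [0.4307, -0.4513, -1.5557], [0.4307, -0.4513, -1.5557], [0.4307, -0.4513, -1.5557], [0.4307, -0.4513, -1.5557], [0.4307, -0.4513, -1.5557], [0.4307, -0.4513, -1.5557], [0.4307, -0.4513, -1.5557], [0.4307, -0.4513, -1.5557]])

```text
time_s: 3.53
ee_pos: [0.4796, -0.1608, 0.26]
tcp_rot: [2.024, 2.403, 0.0]
ft_force: [0.2, -0.2, 0.4]
finger_gap: 0.0501
```

Run:
```python
from h import *
from station import read_state
st=read_state();print(np.round(st['q'],3).tolist(),np.round(st['ee_pos'],4).tolist(),np.round(st['tcp_rot'],4).tolist())
p=np.array([.48,-.16,.26])
rel(p,Rd(140,15,0));rel(p,Rd(180,30,0));rel(p,Rd(180,30,0)); rel(p,Rd(180,30,30))
```

```text
[0.165, 0.574, 0.168, 1.69, -0.118, 0.887, 0.552] [0.4796, -0.1608, 0.26] [2.0242, 2.4025, 0.0002]
slide cm [0.07, 0.05, 0.0] turn [0.1333, -0.2317, -0.6981] t 3.53
slide cm [0.07, 0.05, 0.0] turn [0.4346, -0.366, -1.3659] t 3.53
slide cm [0.07, 0.05, 0.0] turn [0.4346, -0.366, -1.3659] t 3.53
slide cm [0.07, 0.05, 0.0] turn [0.0684, -0.7991, -1.3314] t 3.53
```

Run:
```python
from fk import *
from scipy.optimize import least_squares
from station import read_state
st=read_state();s=(-1,)*4
data=[([1.277,.707,-.028,1.485,.022,.951,-.0755],[.143,-.557,.231]),([.5998,.511,-.4659,2.1582,-1.4549,.001,.2729],[.5137,-.115,.2551]),(st['q'],st['ee_pos'])]
z=np.array([0,0,1.]);x=np.array([1.,0,0])
def cols(q):
    r1,r2,r3,_=fkR(q,s);return np.c_[z,r1.apply(z),r1.apply(x),r2.apply(z),r3.apply(z),r3.apply(x)]
A=np.vstack([cols(q) for q,p in data]);b=np.hstack([p for q,p in data])
for sel in ([0,1,2,3,4,5],[0,1,3,4,5],[0,1,2,3,4]):
    k=np.linalg.lstsq(A[:,sel],b,rcond=None)[0];print(sel,k.round(4),(A[:,sel]@k-b).round(4), 'sv',np.linalg.svd(A[:,sel])[1].round(3))
```

```text
[0, 1, 2, 3, 4, 5] [ 0.4538  0.474  -0.0875  0.2863  0.4664 -0.1015] [ 0.0346  0.01    0.007  -0.0002 -0.0002  0.0009  0.0022  0.0103 -0.0079] sv [3.302 2.451 0.901 0.513 0.1   0.076]
[0, 1, 3, 4, 5] [ 0.4979  0.3999  0.2907  0.3953 -0.0723] [ 0.0316  0.0166  0.0065  0.0004 -0.0006 -0.0012  0.011   0.0144 -0.0053] sv [3.052 2.181 0.87  0.401 0.085]
[0, 1, 2, 3, 4] [0.3403 0.4621 0.0587 0.2782 0.2617] [ 0.0298  0.013  -0.0011 -0.0026  0.0104  0.0022  0.0169  0.0312 -0.0011] sv [3.27  1.973 0.514 0.377 0.076]
```

```bash
cat >> h.py <<'E'
def Rf(lean): return Rst(lean)*R.from_euler('z',np.pi)
def knob(th,h=.036): return W(DC+h*N+.03*(np.cos(th)*UP+np.sin(th)*RT))
def tcp_for(p,rot,back=0): return p+rot.apply([0,0,1])*(.019-back)
E
python3 - <<'E'
from h import *
r=Rf(12); rel(tcp_for(knob(.62),r,.1),r)
E
```

```text
slide cm [4.86, 7.08, 4.23] turn [-0.1606, -0.1665, -1.5295] t 3.53
```

move_arm(fingers=[5, 5, 5, 5, 5, 5, 5, 5, 5, 5, 5, 5, 5, 5, 5], slide=[[0.5, 0.7, 0.4], [1, 1.4, 0.8], [1.5, 2.1, 1.2], [2, 2.8, 1.6], [2.5, 3.5, 2], [3, 4.2, 2.4], [3.5, 5, 2.9], [4, 5.8, 3.4], [4.5, 6.5, 3.8], [4.86, 7.08, 4.23], [4.86, 7.08, 4.23], [4.86, 7.08, 4.23], [4.86, 7.08, 4.23], [4.86, 7.08, 4.23], [4.86, 7.08, 4.23]], turn=[[-0.01, -0.01, -0.12], [-0.02, -0.02, -0.24], [-0.04, -0.04, -0.36], [-0.05, -0.05, -0.48], [-0.06, -0.06, -0.6], [-0.07, -0.08, -0.72], [-0.09, -0.09, -0.84], [-0.1, -0.1, -0.96], [-0.11, -0.12, -1.08], [-0.12, -0.13, -1.2], [-0.14, -0.14, -1.32], [-0.15, -0.16, -1.44], [-0.1606, -0.1665, -1.5295], [-0.1606, -0.1665, -1.5295], [-0.1606, -0.1665, -1.5295]])

```text
time_s: 4.78
ee_pos: [0.5411, -0.1008, 0.2177]
tcp_rot: [-0.196, 2.926, 0.021]
ft_force: [0.2, 0.2, -0.1]
finger_gap: 0.0494
```

Run:
```python
from h import *
from station import read_state
r=Rf(12); rel(tcp_for(knob(.62),r,.1),r);st=read_state();print(np.round(st['q'],3).tolist(),np.round(st['ee_pos'],4).tolist(),np.round(st['tcp_rot'],4).tolist())
c=shot('wrist','w2')
hub=proj(c,W(DC));print('hub',hub.round(1))
for th in (.4,.6,.8): print(th,proj(c,knob(th,.045)).round(1),proj(c,knob(th,.011)).round(1))
for th in (0,1.047,-1.047): print(proj(c,W(DC+.053*(np.cos(th)*UP+np.sin(th)*RT))).round(1))
x,y=hub.astype(int);shot('wrist','w2z',(x-110,y-90,x+110,y+90),3.3)
```

```text
slide cm [-0.01, -0.01, 0.0] turn [0.0002, -0.0004, -0.0018] t 4.78
[0.347, 0.623, -0.325, 1.811, 0.272, 0.543, 1.583] [0.5411, -0.1008, 0.2177] [-0.1957, 2.9264, 0.0214]
hub [340.5 186.5]
0.4 [328.2 213.4] [327.4 217.2]
0.6 [320.8 209.5] [321.  213.8]
0.8 [314.4 204.1] [315.4 209.1]
[341.  248.1]
[287.3 217. ]
[394.3 216.9]
```

View pics/w2z.png

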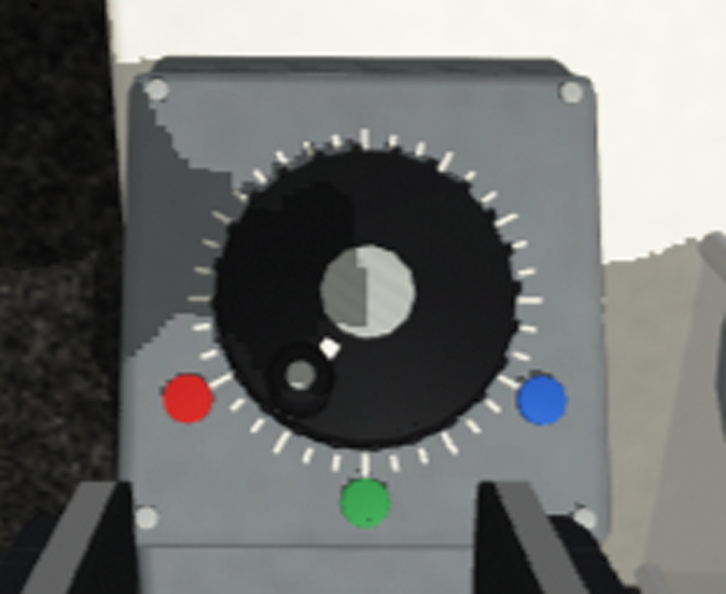

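The knob's end cap is at crop (300,375), or full-frame (320.9,209.6). That puts the dial angle at 0.60, and all three marks match prediction to within 0.5 px. Now I'll compute the approach and the circle.

```bash
cat >> h.py <<'E'
def arc(ths):
    from station import read_state
    s=read_state();r0=R.from_rotvec(s['tcp_rot']);r=Rf(12)
    o=[(r0.inv().apply(tcp_for(knob(t),r)-s['ee_pos'])*100).round(2).tolist() for t in ths]
    print(o,'turn',(r0.inv()*r).as_rotvec().round(4),s['time_s'])
E
python3 -c "
from h import *
r=Rf(12);rel(tcp_for(knob(.6),r),r)"
```

```text
slide cm [-0.02, -0.02, 9.99] turn [0.0002, -0.0003, -0.0003] t 4.88
```

move_arm(fingers=[5, 5, 5, 5, 5, 5, 5, 5, 1.2, 1.2, 1.2, 1.2, 1.2, 1.2], slide=[[0, 0, 2], [0, 0, 4], [0, 0, 6], [0, 0, 7.5], [0, 0, 9], [0, 0, 10], [0, 0, 10], [0, 0, 10], [0, 0, 10], [0, 0, 10], [0, 0, 10], [0, 0, 10], [0, 0, 10], [0, 0, 10]], turn=[[0, 0, 0], [0, 0, 0], [0, 0, 0], [0, 0, 0], [0, 0, 0], [0, 0, 0], [0, 0, 0], [0, 0, 0], [0, 0, 0], [0, 0, 0], [0, 0, 0], [0, 0, 0], [0, 0, 0], [0, 0, 0]], force=30)

```text
time_s: 6.05
ee_pos: [0.5621, -0.0976, 0.1208]
tcp_rot: [-0.203, 2.924, 0.02]
ft_force: [-2.8, -1.1, 7.8]
finger_gap: 0.0145
```

Run:
```python
from h import *
from station import read_state
print(np.round(read_state()['q'],3).tolist())
arc(.6+np.arange(0,21)*.15)
```

```text
[0.27, 0.797, -0.223, 1.852, 0.341, 0.317, 1.524]
[[0.03, 0.01, 0.07], [0.29, -0.34, 0.18], [0.59, -0.64, 0.3], [0.94, -0.89, 0.45], [1.31, -1.08, 0.61], [1.71, -1.21, 0.77], [2.12, -1.28, 0.95], [2.53, -1.28, 1.12], [2.94, -1.21, 1.3], [3.33, -1.07, 1.46], [3.71, -0.87, 1.62], [4.05, -0.61, 1.76], [4.35, -0.31, 1.89], [4.6, 0.05, 2.0], [4.8, 0.44, 2.09], [4.95, 0.86, 2.15], [5.04, 1.3, 2.19], [5.06, 1.75, 2.2], [5.03, 2.2, 2.18], [4.93, 2.63, 2.14], [4.78, 3.05, 2.08]] turn [-0.0002  0.0013  0.0032] 6.05
```

```bash
cat >> h.py <<'E'
def arcrel(t0,ths):  # offsets from commanded knob angle t0, tool axes, cm
    r=Rf(12).inv();print([(r.apply(knob(t)-knob(t0))*100).round(2).tolist() for t in ths])
E
python3 - <<'E'
from h import *
arcrel(.6,.6+.15*np.arange(1,21));arcrel(3.6,3.6+.15*np.arange(1,21));arcrel(6.6,[6.75,6.9,7.05,7.2,7.28,7.33])
E
```

```text
[[0.26, -0.35, 0.11], [0.56, -0.66, 0.24], [0.91, -0.91, 0.38], [1.28, -1.1, 0.54], [1.67, -1.23, 0.71], [2.08, -1.3, 0.88], [2.5, -1.3, 1.06], [2.91, -1.23, 1.23], [3.3, -1.09, 1.4], [3.67, -0.9, 1.56], [4.01, -0.64, 1.7], [4.32, -0.33, 1.83], [4.57, 0.02, 1.94], [4.78, 0.41, 2.03], [4.92, 0.83, 2.09], [5.01, 1.27, 2.13], [5.04, 1.72, 2.14], [5.01, 2.17, 2.12], [4.91, 2.6, 2.08], [4.76, 3.02, 2.02]]
[[-0.21, 0.39, -0.09], [-0.47, 0.74, -0.2], [-0.78, 1.04, -0.33], [-1.12, 1.29, -0.48], [-1.5, 1.48, -0.64], [-1.89, 1.61, -0.8], [-2.3, 1.67, -0.98], [-2.72, 1.66, -1.15], [-3.13, 1.59, -1.33], [-3.52, 1.45, -1.49], [-3.89, 1.25, -1.65], [-4.23, 0.99, -1.8], [-4.53, 0.68, -1.92], [-4.78, 0.32, -2.03], [-4.98, -0.07, -2.12], [-5.13, -0.49, -2.18], [-5.21, -0.93, -2.21], [-5.24, -1.38, -2.22], [-5.2, -1.83, -2.21], [-5.1, -2.26, -2.17]]
[[0.16, -0.42, 0.07], [0.37, -0.8, 0.16], [0.64, -1.15, 0.27], [0.94, -1.45, 0.4], [1.12, -1.58, 0.48], [1.24, -1.66, 0.53]]
```

move_arm(fingers=[1.2, 1.2, 1.2, 1.2, 1.2, 1.2, 1.2, 1.2, 1.2, 1.2, 1.2, 1.2, 1.2, 1.2, 1.2, 1.2, 1.2, 1.2, 1.2, 1.2], slide=[[0.26, -0.35, 0.11], [0.56, -0.66, 0.24], [0.91, -0.91, 0.38], [1.28, -1.1, 0.54], [1.67, -1.23, 0.71], [2.08, -1.3, 0.88], [2.5, -1.3, 1.06], [2.91, -1.23, 1.23], [3.3, -1.09, 1.4], [3.67, -0.9, 1.56], [4.01, -0.64, 1.7], [4.32, -0.33, 1.83], [4.57, 0.02, 1.94], [4.78, 0.41, 2.03], [4.92, 0.83, 2.09], [5.01, 1.27, 2.13], [5.04, 1.72, 2.14], [5.01, 2.17, 2.12], [4.91, 2.6, 2.08], [4.76, 3.02, 2.02]], turn=[[0, 0, 0], [0, 0, 0], [0, 0, 0], [0, 0, 0], [0, 0, 0], [0, 0, 0], [0, 0, 0], [0, 0, 0], [0, 0, 0], [0, 0, 0], [0, 0, 0], [0, 0, 0], [0, 0, 0], [0, 0, 0], [0, 0, 0], [0, 0, 0], [0, 0, 0], [0, 0, 0], [0, 0, 0], [0, 0, 0]])

```text
time_s: 7.72
ee_pos: [0.516, -0.0733, 0.0909]
tcp_rot: [-0.203, 2.924, 0.02]
ft_force: [0.3, -2.8, 7.3]
finger_gap: 0.0148
```

```bash
cat > chk.py <<'E'
from h import *
import sys
from station import read_state
th=float(sys.argv[1]);s=read_state();r=Rf(12)
print(s['time_s'],np.round(s['q'],2).tolist(),'ft',np.round(s['ft_force'],1),'gap',s['finger_gap'])
arc([th])
p=s['ee_pos']-r.apply([0,0,.019]);v=R.from_euler('z',-store()[2]).apply(p-[*store()[:2],0])-DC
print('angle from hand',np.arctan2(v@RT,v@UP),'r',np.hypot(v@RT,v@UP),'h',v@N)
E
python3 chk.py 3.6
```

```text
7.7167 [0.17, 0.81, -0.11, 2.05, 0.35, 0.09, 1.47] ft [ 0.3 -2.8  7.3] gap 0.014825038773346682
[[0.01, 0.0, 0.04]] turn [-0.0001  0.0011  0.0032] 7.7167
angle from hand -2.680976377278178 r 0.02978168413509975 h 0.03633662020948047
```

move_arm(fingers=[1.2, 1.2, 1.2, 1.2, 1.2, 1.2, 1.2, 1.2, 1.2, 1.2, 1.2, 1.2, 1.2, 1.2, 1.2, 1.2, 1.2, 1.2, 1.2, 1.2], slide=[[-0.21, 0.39, -0.09], [-0.47, 0.74, -0.2], [-0.78, 1.04, -0.33], [-1.12, 1.29, -0.48], [-1.5, 1.48, -0.64], [-1.89, 1.61, -0.8], [-2.3, 1.67, -0.98], [-2.72, 1.66, -1.15], [-3.13, 1.59, -1.33], [-3.52, 1.45, -1.49], [-3.89, 1.25, -1.65], [-4.23, 0.99, -1.8], [-4.53, 0.68, -1.92], [-4.78, 0.32, -2.03], [-4.98, -0.07, -2.12], [-5.13, -0.49, -2.18], [-5.21, -0.93, -2.21], [-5.24, -1.38, -2.22], [-5.2, -1.83, -2.21], [-5.1, -2.26, -2.17]], turn=[[0, 0, 0], [0, 0, 0], [0, 0, 0], [0, 0, 0], [0, 0, 0], [0, 0, 0], [0, 0, 0], [0, 0, 0], [0, 0, 0], [0, 0, 0], [0, 0, 0], [0, 0, 0], [0, 0, 0], [0, 0, 0], [0, 0, 0], [0, 0, 0], [0, 0, 0], [0, 0, 0], [0, 0, 0], [0, 0, 0]])

```text
time_s: 9.38
ee_pos: [0.564, -0.0895, 0.1228]
tcp_rot: [-0.204, 2.924, 0.021]
ft_force: [-5.4, 0.1, 8.5]
finger_gap: 0.0149
```

```bash
python3 chk.py 6.6
```

```text
9.3833 [0.25, 0.79, -0.21, 1.85, 0.32, 0.32, 1.53] ft [-5.4  0.1  8.5] gap 0.01491829489822254
[[0.01, -0.01, 0.05]] turn [0.0005 0.001  0.0038] 9.3833
angle from hand 0.310868468991719 r 0.030253652494884174 h 0.03640104358866687
```

move_arm(fingers=[1.2, 1.2, 1.2, 1.2, 1.2, 1.2, 1.2, 1.2, 1.2, 1.2, 1.2, 1.2, 1.2, 1.2], slide=[[0.16, -0.42, 0.07], [0.37, -0.8, 0.16], [0.64, -1.15, 0.27], [0.94, -1.45, 0.4], [1.12, -1.58, 0.48], [1.24, -1.66, 0.53], [1.24, -1.66, 0.53], [1.24, -1.66, 0.53], [1.24, -1.66, 0.53], [1.24, -1.66, 0.53], [1.24, -1.66, 0.53], [1.24, -1.66, 0.53], [1.24, -1.66, 0.53], [1.24, -1.66, 0.53]], turn=[[0, 0, 0], [0, 0, 0], [0, 0, 0], [0, 0, 0], [0, 0, 0], [0, 0, 0], [0, 0, 0], [0, 0, 0], [0, 0, 0], [0, 0, 0], [0, 0, 0], [0, 0, 0], [0, 0, 0], [0, 0, 0]])

```text
time_s: 10.55
ee_pos: [0.5554, -0.1083, 0.1151]
tcp_rot: [-0.202, 2.924, 0.019]
ft_force: [-5.2, -5.2, 9.8]
finger_gap: 0.0149
```

```bash
python3 - <<'E'
from h import *
arcrel(7.33,7.33-.15*np.arange(1,21));arcrel(4.33,4.33-.15*np.arange(1,21));arcrel(1.33,1.33-.15*np.arange(1,15));arcrel(-.77,[-.9,-1,-1.047])
arcrel(-1.047,[-.95,-.8,-.65,-.5,-.35,-.2,-.07,0])
E
python3 chk.py 7.33
python3 - <<'E'
import sys; sys.path.insert(0,'.')
import os; os.chdir('.')
from h import *
c=shot('wrist','w3'); hub=proj(c,W(DC));x,y=hub.astype(int);im=c['frame'][y-90:y+90,x-110:x+110,::-1];cv2.imwrite('pics/w3z.png',cv2.resize(im,None,fx=3.3,fy=3.3))
print(x-110,y-90,proj(c,knob(1.047,.045)))
E
```

```text
[[-0.34, 0.25, -0.15], [-0.64, 0.56, -0.27], [-0.9, 0.91, -0.38], [-1.11, 1.3, -0.47], [-1.26, 1.72, -0.53], [-1.35, 2.16, -0.57], [-1.38, 2.61, -0.59], [-1.35, 3.06, -0.57], [-1.25, 3.49, -0.53], [-1.1, 3.91, -0.47], [-0.89, 4.3, -0.38], [-0.63, 4.65, -0.27], [-0.33, 4.95, -0.14], [0.02, 5.2, 0.01], [0.39, 5.4, 0.17], [0.79, 5.53, 0.33], [1.2, 5.59, 0.51], [1.61, 5.59, 0.68], [2.02, 5.52, 0.86], [2.41, 5.38, 1.02]]
[[0.37, -0.2, 0.16], [0.71, -0.46, 0.3], [1.01, -0.76, 0.43], [1.27, -1.12, 0.54], [1.47, -1.51, 0.62], [1.62, -1.93, 0.69], [1.7, -2.37, 0.72], [1.73, -2.82, 0.73], [1.7, -3.27, 0.72], [1.6, -3.7, 0.68], [1.44, -4.12, 0.61], [1.23, -4.51, 0.52], [0.97, -4.85, 0.41], [0.66, -5.15, 0.28], [0.32, -5.4, 0.13], [-0.06, -5.59, -0.03], [-0.46, -5.72, -0.19], [-0.87, -5.78, -0.37], [-1.28, -5.77, -0.54], [-1.69, -5.7, -0.72]]
[[-0.39, 0.14, -0.17], [-0.76, 0.34, -0.32], [-1.1, 0.6, -0.47], [-1.4, 0.91, -0.59], [-1.65, 1.27, -0.7], [-1.85, 1.66, -0.79], [-2.0, 2.08, -0.85], [-2.08, 2.52, -0.88], [-2.1, 2.97, -0.89], [-2.06, 3.42, -0.88], [-1.96, 3.86, -0.83], [-1.8, 4.27, -0.77], [-1.59, 4.66, -0.67], [-1.32, 5.0, -0.56]]
[[0.27, 0.26, 0.11], [0.49, 0.44, 0.21], [0.6, 0.51, 0.26]]
[[-0.23, -0.16, -0.1], [-0.54, -0.45, -0.23], [-0.82, -0.78, -0.35], [-1.04, -1.16, -0.44], [-1.21, -1.57, -0.51], [-1.33, -2.0, -0.56], [-1.37, -2.39, -0.58], [-1.38, -2.6, -0.59]]
10.55 [0.29, 0.8, -0.21, 1.87, 0.34, 0.29, 1.55] ft [-5.2 -5.2  9.8] gap 0.014905332591820076
[[0.02, 0.08, 0.06]] turn [-0.0009  0.0012  0.0029] 10.55
angle from hand 1.0475609226113618 r 0.030863172977022773 h 0.036469779248056555
257 152 [320.91577879 278.96623855]
```

View pics/w3z.png

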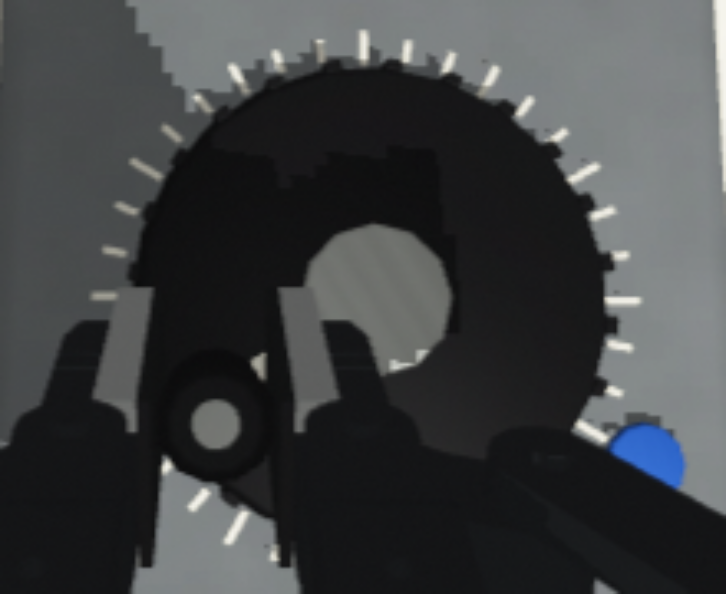

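The knob sits between the pads with its cap at crop (216,424), and the blue mark is at (647,460). I'll check the dial angle against the marks.

Run:
```python
from h import *
c=pickle.load(open('w3.pkl','rb'))
print('blue pred',proj(c,W(DC+.053*(np.cos(-1.047)*UP+np.sin(-1.047)*RT))),'seen',257+647/3.3-.35,152+460/3.3-.35, 'visible blue is cut by the finger')
print('tick at bottom of dial (6h) r~.0445?', [proj(c,W(DC+rr*(-UP))).round(1) for rr in (.041,.046)],'seen y 30..60 x 363:',257+110-.3,152+30/3.3,152+60/3.3)
print('ticks 3h,9h', proj(c,W(DC+.044*RT)),proj(c,W(DC-.044*RT)),'seen',257+104/3.3,152+296/3.3,257+623/3.3,152+300/3.3)
for h in (.043,.045,.047): print(h,[proj(c,knob(t,h)).round(1).tolist() for t in (.98,1.01,1.047,1.08)],'seen',257+216/3.3-.35,152+424/3.3-.35)
```

```text
blue pred [452.14393835 291.24509556] seen 452.71060606060604 291.04393939393935 visible blue is cut by the finger
tick at bottom of dial (6h) r~.0445? [array([366.6, 170.4]), array([366.5, 161.9])] seen y 30..60 x 363: 366.7 161.0909090909091 170.1818181818182
ticks 3h,9h [288.97820309 241.91658989] [446.40849613 242.46738637] seen 288.5151515151515 241.6969696969697 445.7878787878788 242.90909090909093
0.043 [[323.5, 282.6], [322.3, 280.7], [320.9, 278.4], [319.8, 276.3]] seen 322.1045454545454 280.1348484848485
0.045 [[323.5, 283.2], [322.3, 281.3], [320.9, 279.0], [319.8, 276.8]] seen 322.1045454545454 280.1348484848485
0.047 [[323.5, 283.9], [322.3, 282.0], [320.9, 279.5], [319.7, 277.4]] seen 322.1045454545454 280.1348484848485
```

move_arm(fingers=[1.2, 1.2, 1.2, 1.2, 1.2, 1.2, 1.2], slide=[[0.06, -0.04, 0.03], [0.06, -0.04, 0.03], [0.06, -0.04, 0.03], [0.06, -0.04, 0.03], [0.06, -0.04, 0.03], [0.06, -0.04, 0.03], [0.06, -0.04, 0.03]], turn=[[0, 0, 0], [0, 0, 0], [0, 0, 0], [0, 0, 0], [0, 0, 0], [0, 0, 0], [0, 0, 0]])

```text
time_s: 11.18
ee_pos: [0.5551, -0.1087, 0.1148]
tcp_rot: [-0.202, 2.924, 0.019]
ft_force: [-4.6, -4.8, 11.4]
finger_gap: 0.015
```

```bash
python3 chk.py 7.355
python3 - <<'E'
from h import *
arcrel(7.355,7.355-.15*np.arange(1,21));arcrel(4.355,4.355-.15*np.arange(1,21));arcrel(1.355,[1.2,1.05,.9,.75,.6,.45,.3,.15,0,-.15,-.3,-.45,-.6,-.75,-.88,-.98,-1.04,-1.07])
arcrel(-1.07,[-.95,-.8,-.65,-.5,-.35,-.2,-.1,-.03,.02])
E
```

```text
11.1833 [0.29, 0.8, -0.21, 1.87, 0.34, 0.29, 1.55] ft [-4.6 -4.8 11.4] gap 0.015005213568642943
[[0.03, 0.07, 0.06]] turn [-0.0008  0.0015  0.0029] 11.1833
angle from hand 1.0673823212720415 r 0.030872206622235308 h 0.036443295551034524
[[-0.35, 0.24, -0.15], [-0.66, 0.54, -0.28], [-0.92, 0.89, -0.39], [-1.14, 1.27, -0.48], [-1.3, 1.69, -0.55], [-1.4, 2.12, -0.59], [-1.44, 2.57, -0.61], [-1.42, 3.02, -0.6], [-1.33, 3.46, -0.57], [-1.19, 3.88, -0.51], [-0.99, 4.27, -0.42], [-0.74, 4.63, -0.31], [-0.44, 4.94, -0.19], [-0.1, 5.2, -0.04], [0.26, 5.41, 0.11], [0.66, 5.55, 0.28], [1.07, 5.62, 0.45], [1.48, 5.63, 0.63], [1.89, 5.57, 0.8], [2.29, 5.44, 0.97]]
[[0.38, -0.19, 0.16], [0.72, -0.44, 0.31], [1.03, -0.74, 0.44], [1.29, -1.08, 0.55], [1.5, -1.47, 0.64], [1.66, -1.89, 0.71], [1.76, -2.32, 0.75], [1.8, -2.77, 0.76], [1.77, -3.22, 0.75], [1.68, -3.66, 0.71], [1.54, -4.08, 0.65], [1.33, -4.47, 0.57], [1.08, -4.83, 0.46], [0.78, -5.14, 0.33], [0.44, -5.39, 0.19], [0.07, -5.59, 0.03], [-0.33, -5.73, -0.14], [-0.73, -5.8, -0.31], [-1.15, -5.8, -0.49], [-1.56, -5.74, -0.66]]
[[-0.41, 0.13, -0.17], [-0.78, 0.33, -0.33], [-1.13, 0.58, -0.48], [-1.43, 0.89, -0.61], [-1.69, 1.24, -0.72], [-1.9, 1.63, -0.8], [-2.05, 2.04, -0.87], [-2.14, 2.48, -0.91], [-2.17, 2.93, -0.92], [-2.14, 3.38, -0.91], [-2.05, 3.82, -0.87], [-1.9, 4.24, -0.8], [-1.69, 4.62, -0.72], [-1.43, 4.98, -0.61], [-1.17, 5.24, -0.5], [-0.95, 5.42, -0.4], [-0.81, 5.52, -0.34], [-0.73, 5.56, -0.31]]
[[-0.28, -0.19, -0.12], [-0.6, -0.48, -0.25], [-0.87, -0.82, -0.37], [-1.1, -1.19, -0.47], [-1.27, -1.6, -0.54], [-1.38, -2.04, -0.59], [-1.42, -2.33, -0.6], [-1.43, -2.54, -0.61], [-1.44, -2.69, -0.61]]
```

move_arm(fingers=[1.2, 1.2, 1.2, 1.2, 1.2, 1.2, 1.2, 1.2, 1.2, 1.2, 1.2, 1.2, 1.2, 1.2, 1.2, 1.2, 1.2, 1.2, 1.2, 1.2], slide=[[-0.35, 0.24, -0.15], [-0.66, 0.54, -0.28], [-0.92, 0.89, -0.39], [-1.14, 1.27, -0.48], [-1.3, 1.69, -0.55], [-1.4, 2.12, -0.59], [-1.44, 2.57, -0.61], [-1.42, 3.02, -0.6], [-1.33, 3.46, -0.57], [-1.19, 3.88, -0.51], [-0.99, 4.27, -0.42], [-0.74, 4.63, -0.31], [-0.44, 4.94, -0.19], [-0.1, 5.2, -0.04], [0.26, 5.41, 0.11], [0.66, 5.55, 0.28], [1.07, 5.62, 0.45], [1.48, 5.63, 0.63], [1.89, 5.57, 0.8], [2.29, 5.44, 0.97]], turn=[[0, 0, 0], [0, 0, 0], [0, 0, 0], [0, 0, 0], [0, 0, 0], [0, 0, 0], [0, 0, 0], [0, 0, 0], [0, 0, 0], [0, 0, 0], [0, 0, 0], [0, 0, 0], [0, 0, 0], [0, 0, 0], [0, 0, 0], [0, 0, 0], [0, 0, 0], [0, 0, 0], [0, 0, 0], [0, 0, 0]])

```text
time_s: 12.85
ee_pos: [0.5274, -0.0575, 0.1002]
tcp_rot: [-0.202, 2.924, 0.02]
ft_force: [-0.7, -6.5, 7.1]
finger_gap: 0.0148
```

```bash
python3 chk.py 4.355
```

```text
12.85 [0.14, 0.8, -0.12, 2.01, 0.33, 0.14, 1.45] ft [-0.7 -6.5  7.1] gap 0.01478457867399798
[[0.01, 0.08, 0.03]] turn [-0.0006  0.0018  0.0029] 12.85
angle from hand -1.930021147993373 r 0.02921157204489398 h 0.03626582246041388
```

move_arm(fingers=[1.2, 1.2, 1.2, 1.2, 1.2, 1.2, 1.2, 1.2, 1.2, 1.2, 1.2, 1.2, 1.2, 1.2, 1.2, 1.2, 1.2, 1.2, 1.2, 1.2], slide=[[0.38, -0.19, 0.16], [0.72, -0.44, 0.31], [1.03, -0.74, 0.44], [1.29, -1.08, 0.55], [1.5, -1.47, 0.64], [1.66, -1.89, 0.71], [1.76, -2.32, 0.75], [1.8, -2.77, 0.76], [1.77, -3.22, 0.75], [1.68, -3.66, 0.71], [1.54, -4.08, 0.65], [1.33, -4.47, 0.57], [1.08, -4.83, 0.46], [0.78, -5.14, 0.33], [0.44, -5.39, 0.19], [0.07, -5.59, 0.03], [-0.33, -5.73, -0.14], [-0.73, -5.8, -0.31], [-1.15, -5.8, -0.49], [-1.56, -5.74, -0.66]], turn=[[0, 0, 0], [0, 0, 0], [0, 0, 0], [0, 0, 0], [0, 0, 0], [0, 0, 0], [0, 0, 0], [0, 0, 0], [0, 0, 0], [0, 0, 0], [0, 0, 0], [0, 0, 0], [0, 0, 0], [0, 0, 0], [0, 0, 0], [0, 0, 0], [0, 0, 0], [0, 0, 0], [0, 0, 0], [0, 0, 0]])

```text
time_s: 14.52
ee_pos: [0.5487, -0.1129, 0.11]
tcp_rot: [-0.202, 2.925, 0.019]
ft_force: [-6.8, -5.4, 8.1]
finger_gap: 0.015
```

```bash
python3 chk.py 1.355
```

```text
14.5167 [0.3, 0.81, -0.21, 1.89, 0.36, 0.27, 1.53] ft [-6.8 -5.4  8.1] gap 0.015039757985422902
[[-0.02, 0.11, 0.05]] turn [-0.001   0.0001  0.0024] 14.5167
angle from hand 1.3608990939103562 r 0.031052961117595455 h 0.0364907799585394
```

move_arm(fingers=[1.2, 1.2, 1.2, 1.2, 1.2, 1.2, 1.2, 1.2, 1.2, 1.2, 1.2, 1.2, 1.2, 1.2, 1.2, 1.2, 1.2, 1.2, 1.2, 1.2], slide=[[-0.41, 0.13, -0.17], [-0.78, 0.33, -0.33], [-1.13, 0.58, -0.48], [-1.43, 0.89, -0.61], [-1.69, 1.24, -0.72], [-1.9, 1.63, -0.8], [-2.05, 2.04, -0.87], [-2.14, 2.48, -0.91], [-2.17, 2.93, -0.92], [-2.14, 3.38, -0.91], [-2.05, 3.82, -0.87], [-1.9, 4.24, -0.8], [-1.69, 4.62, -0.72], [-1.43, 4.98, -0.61], [-1.17, 5.24, -0.5], [-0.95, 5.42, -0.4], [-0.81, 5.52, -0.34], [-0.73, 5.56, -0.31], [-0.73, 5.56, -0.31], [-0.73, 5.56, -0.31]], turn=[[0, 0, 0], [0, 0, 0], [0, 0, 0], [0, 0, 0], [0, 0, 0], [0, 0, 0], [0, 0, 0], [0, 0, 0], [0, 0, 0], [0, 0, 0], [0, 0, 0], [0, 0, 0], [0, 0, 0], [0, 0, 0], [0, 0, 0], [0, 0, 0], [0, 0, 0], [0, 0, 0], [0, 0, 0], [0, 0, 0]])

```text
time_s: 16.18
ee_pos: [0.547, -0.0566, 0.114]
tcp_rot: [-0.202, 2.926, 0.02]
ft_force: [-4.4, -4.6, 2.0]
finger_gap: 0.015
```

```bash
python3 chk.py -1.07;  python3 - <<'E'
from h import *
c=shot('wrist','w4'); p=proj(c,knob(-1.047,.045));print(p,[proj(c,knob(t,.045)).round(1).tolist() for t in (-1.1,-1.0)]);x,y=p.astype(int)
g=cv2.cvtColor(c['frame'],cv2.COLOR_RGB2GRAY)[y-14:y+15,x-14:x+15].astype(float)
n,l,st,ce=cv2.connectedComponentsWithStats(((g>70)&(g<160)).astype(np.uint8))
for i in range(1,n):
    if st[i][4]>12: print(st[i].tolist(),(ce[i]+[x-14,y-14]).round(1))
E
```

```text
16.1833 [0.16, 0.79, -0.16, 1.93, 0.34, 0.24, 1.44] ft [-4.4 -4.6  2. ] gap 0.015003416621031865
[[-0.08, 0.06, 0.01]] turn [-0.0004 -0.0007  0.0028] 16.1833
angle from hand -1.0816810789321865 r 0.02908500464775621 h 0.03637050988655494
[319.92111605 283.25496913] [[321.8, 279.8], [318.1, 286.3]]
[10, 4, 15, 15, 174] [321.9 279.8]
```

Triangulating the knob puts the dial at about -1.10, 0.05 rad past blue. I'll ease it back 0.04 rad and hold.

move_arm(fingers=[1.2, 1.2, 1.2, 1.2, 1.2, 1.2, 1.2, 1.2], slide=[[-0.09, -0.06, -0.04], [-0.09, -0.06, -0.04], [-0.09, -0.06, -0.04], [-0.09, -0.06, -0.04], [-0.09, -0.06, -0.04], [-0.09, -0.06, -0.04], [-0.09, -0.06, -0.04], [-0.09, -0.06, -0.04]], turn=[[0, 0, 0], [0, 0, 0], [0, 0, 0], [0, 0, 0], [0, 0, 0], [0, 0, 0], [0, 0, 0], [0, 0, 0]])

```text
time_s: 16.9
ee_pos: [0.548, -0.057, 0.1147]
tcp_rot: [-0.202, 2.926, 0.02]
ft_force: [-3.1, -5.0, 1.8]
finger_gap: 0.0152
```

```bash
cat > kn.py <<'E'
from h import *
import sys
t0=float(sys.argv[1])
c=shot('wrist','kn'); p=proj(c,knob(t0,.045));x,y=p.astype(int)
print([(t,proj(c,knob(t0+t,.045)).round(1).tolist()) for t in (-.06,-.03,0,.03,.06)])
g=cv2.cvtColor(c['frame'],cv2.COLOR_RGB2GRAY)[y-14:y+15,x-14:x+15].astype(float)
n,l,st,ce=cv2.connectedComponentsWithStats(((g>70)&(g<160)).astype(np.uint8))
for i in range(1,n):
    if st[i][4]>12: print(st[i].tolist(),(ce[i]+[x-14,y-14]).round(1))
E
python3 kn.py -1.047; python3 chk.py -1.03; python3 -c "
from h import *
arcrel(-1.03,[-.95,-.8,-.65,-.5,-.35,-.2,-.1,-.03,.01])"
```

```text
[(-0.06, [323.5, 276.6]), (-0.03, [322.5, 278.5]), (0, [321.4, 280.5]), (0.03, [320.3, 282.4]), (0.06, [319.1, 284.3])]
[8, 7, 15, 15, 175] [321.9 279.9]
16.95 [0.16, 0.79, -0.17, 1.93, 0.34, 0.24, 1.45] ft [-3.3 -4.8  0.9] gap 0.014986994819368856
[[-0.08, 0.07, 0.01]] turn [-0.0004 -0.0005  0.0028] 16.95
angle from hand -1.0379996897378583 r 0.029097521260300623 h 0.03636766444571081
[[-0.18, -0.13, -0.08], [-0.5, -0.42, -0.21], [-0.78, -0.76, -0.33], [-1.0, -1.13, -0.43], [-1.17, -1.54, -0.5], [-1.28, -1.98, -0.55], [-1.33, -2.27, -0.56], [-1.34, -2.48, -0.57], [-1.34, -2.6, -0.57]]
```

move_arm(fingers=[1.2, 1.2, 1.2, 1.2, 1.2, 1.2, 1.2, 1.2, 1.2, 1.2, 1.2, 1.2, 1.2, 1.2, 1.2], slide=[[0, 0, 0], [0, 0, 0], [-0.18, -0.13, -0.08], [-0.5, -0.42, -0.21], [-0.78, -0.76, -0.33], [-1, -1.13, -0.43], [-1.17, -1.54, -0.5], [-1.28, -1.98, -0.55], [-1.33, -2.27, -0.56], [-1.34, -2.48, -0.57], [-1.34, -2.6, -0.57], [-1.34, -2.6, -0.57], [-1.34, -2.6, -0.57], [-1.34, -2.6, -0.57], [-1.34, -2.6, -0.57]], turn=[[0, 0, 0], [0, 0, 0], [0, 0, 0], [0, 0, 0], [0, 0, 0], [0, 0, 0], [0, 0, 0], [0, 0, 0], [0, 0, 0], [0, 0, 0], [0, 0, 0], [0, 0, 0], [0, 0, 0], [0, 0, 0], [0, 0, 0]])

```text
time_s: 18.2
ee_pos: [0.5637, -0.0806, 0.1234]
tcp_rot: [-0.203, 2.925, 0.021]
ft_force: [-3.7, -1.4, 6.6]
finger_gap: 0.0151
```

```bash
python3 kn.py 0; python3 chk.py .01
```

```text
[(-0.06, [324.5, 280.2]), (-0.03, [322.3, 280.2]), (0, [320.1, 280.3]), (0.03, [317.9, 280.2]), (0.06, [315.7, 280.1])]
[9, 7, 15, 15, 175] [322.1 280. ]
18.25 [0.23, 0.79, -0.21, 1.86, 0.34, 0.32, 1.49] ft [-4.4 -2.   6.6] gap 0.015091031603431592
[[-0.02, 0.01, 0.03]] turn [0.0001 0.0005 0.0034] 18.25
angle from hand 0.01233548385972235 r 0.02990454533867346 h 0.036384008622020826
```

move_arm(fingers=[1.2, 1.2, 1.2, 1.2, 1.2, 1.2, 5, 5, 5, 5, 5, 5, 5, 5, 5, 5], slide=[[0, -0.08, 0], [0, -0.08, 0], [0, -0.08, 0], [0, -0.08, 0], [0, -0.08, 0], [0, -0.08, 0], [0, -0.08, 0], [0, -0.08, 0], [0, -0.08, 0], [0, -0.08, 0], [0, -0.08, 0], [0, -0.08, -1.5], [0, -0.08, -3], [0, -0.08, -5], [0, -0.08, -7], [0, -0.08, -9]], turn=[[0, 0, 0], [0, 0, 0], [0, 0, 0], [0, 0, 0], [0, 0, 0], [0, 0, 0], [0, 0, 0], [0, 0, 0], [0, 0, 0], [0, 0, 0], [0, 0, 0], [0, 0, 0], [0, 0, 0], [0, 0, 0], [0, 0, 0], [0, 0, 0]])

```text
time_s: 19.58
ee_pos: [0.545, -0.0836, 0.2119]
tcp_rot: [-0.204, 2.925, 0.021]
ft_force: [-0.5, -0.3, 0.4]
finger_gap: 0.0498
```

```bash
python3 kn.py 0
python3 - <<'E'
from h import *
c=pickle.load(open('kn.pkl','rb'));hub=proj(c,W(DC));x,y=hub.astype(int);print(x-80,y-60)
cv2.imwrite('pics/kn1z.png',cv2.resize(c['frame'][y-60:y+90,x-100:x+100,::-1],None,fx=3.3,fy=3.3))
# carousel knob from scene+side start images
d=pickle.load(open('cap0.pkl','rb'));S,D=d['scene'],d['side']
def ck(ph,z=.187): return W(np.array([.038*np.cos(np.radians(ph)),.095+.038*np.sin(np.radians(ph)),z]))
for n,c0 in (('scene',S),('side',D)):
    p=proj(c0,ck(30));x,y=p.astype(int);g=c0['frame'][y-14:y+15,x-12:x+13].astype(float).max(2)
    m=(g<(45 if n=='scene' else 75)).astype(np.uint8);k,l,st,ce=cv2.connectedComponentsWithStats(m)
    for i in range(1,k):
        if st[i][4]>15: print(n,st[i].tolist(),(ce[i]+[x-12,y-14]).round(1))
    print(n,[(ph,proj(c0,ck(ph,.183)).round(1).tolist()) for ph in (15,20,25,30,35,40,45)])
E
```

```text
[(-0.06, [324.1, 213.2]), (-0.03, [322.8, 213.2]), (0, [321.5, 213.2]), (0.03, [320.2, 213.2]), (0.06, [318.9, 213.2])]
[12, 1, 6, 5, 25] [321.4 202. ]
[11, 11, 9, 10, 61] [321.9 214.4]
241 122
scene [10, 9, 7, 15, 74] [232.8 194. ]
scene [(15, [235.3, 192.1]), (20, [234.3, 192.6]), (25, [233.5, 193.1]), (30, [232.7, 193.6]), (35, [232.0, 194.2]), (40, [231.4, 194.7]), (45, [230.9, 195.3])]
side [10, 12, 5, 10, 46] [273.9 237.5]
side [(15, [273.8, 234.0]), (20, [274.0, 234.9]), (25, [274.4, 235.8]), (30, [274.8, 236.6]), (35, [275.4, 237.4]), (40, [276.0, 238.2]), (45, [276.8, 238.9])]
```

View pics/kn1z.png

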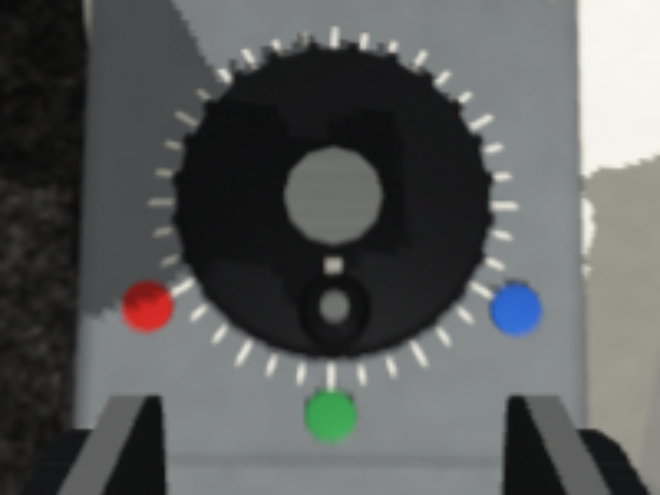

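The dial pointer now stands on green: knob at crop (334,305), green mark at (331,415), with no visible offset. Next is the carousel crank.

```bash
cat >> h.py <<'E'
def ck(ph,z=.187): return W(np.array([.038*np.cos(np.radians(ph)),.095+.038*np.sin(np.radians(ph)),z]))
E
python3 -c "
from h import *
r=Rf(0);p=ck(31,.27);print(p);rel(p,r)"
```

```text
[0.59571047 0.16594187 0.27      ]
slide cm [-9.41, 24.04, -3.61] turn [-0.0011, 0.2131, 0.0036] t 19.63
```

move_arm(fingers=[5, 5, 5, 5, 5, 5, 5, 5, 5, 5, 5, 5, 5, 5], slide=[[-0.3, 0, -1.5], [-1, 0.8, -3], [-1.5, 2.4, -4.5], [-2.4, 4.8, -5], [-3.3, 7.5, -5], [-4.3, 10, -5], [-5.2, 13, -4.5], [-6.1, 16, -4.3], [-7, 18.5, -4], [-8, 20.5, -3.7], [-8.8, 22.5, -3.61], [-9.41, 24.04, -3.61], [-9.41, 24.04, -3.61], [-9.41, 24.04, -3.61]], turn=[[0, 0, 0], [0, 0.02, 0], [0, 0.04, 0], [0, 0.06, 0], [0, 0.08, 0], [0, 0.1, 0], [0, 0.12, 0], [0, 0.14, 0], [0, 0.16, 0], [0, 0.18, 0], [0, 0.2, 0], [-0.001, 0.2131, 0.0036], [-0.001, 0.2131, 0.0036], [-0.001, 0.2131, 0.0036]])

```text
time_s: 20.8
ee_pos: [0.5956, 0.1669, 0.2652]
tcp_rot: [0.214, -3.13, -0.001]
ft_force: [-0.1, -0.4, 0.2]
finger_gap: 0.0502
```

Run:
```python
from h import *
from station import read_state
print(np.round(read_state()['q'],2).tolist())
r=Rf(0);rel(ck(31,.27),r)
c=shot('wrist','w5');p=proj(c,ck(31,.203));print([(ph,proj(c,ck(ph,.203)).round(1).tolist()) for ph in (20,25,31,37,42)],'axis',proj(c,W(np.array([0,.095,.17]))).round(1))
x,y=p.astype(int);g=cv2.cvtColor(c['frame'],cv2.COLOR_RGB2GRAY)
cv2.imwrite('pics/w5z.png',cv2.resize(c['frame'][60:360,130:510,::-1],None,fx=2,fy=2))
```

```text
[-0.2, 0.76, -0.28, 1.24, 0.21, 1.17, 1.22]
slide cm [0.0, -0.09, -0.48] turn [0.0011, -0.0039, 0.0014] t 20.8
[(20, [309.4, 222.7]), (25, [313.8, 220.9]), (31, [318.9, 218.4]), (37, [323.7, 215.3]), (42, [327.5, 212.3])] axis [293.5 163.9]
```

View pics/w5z.png

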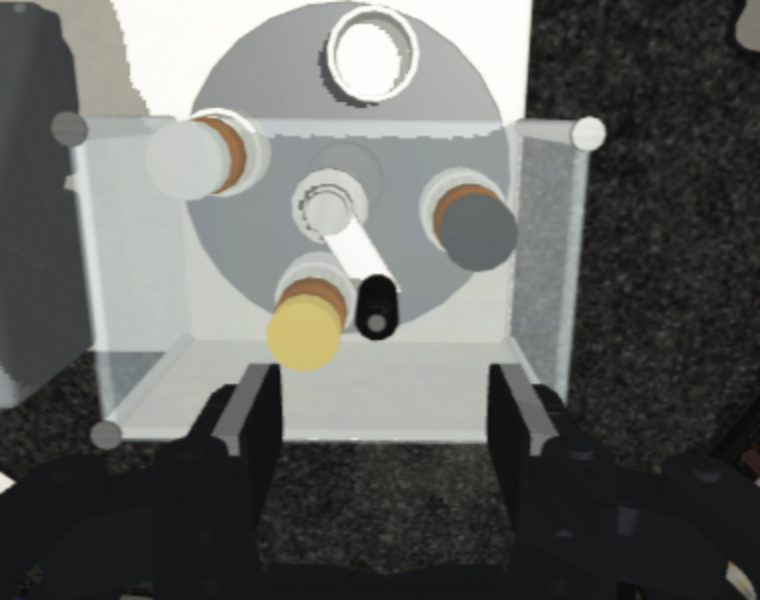

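The wrist view shows the crank knob end at crop (376,323), the yellow cap at (305,332), the empty cup at the front, black on the right and white on the left. It's all consistent with a crank phase of about 31°.

Run:
```python
from h import *
c=pickle.load(open('w5.pkl','rb'))
q=onz(c,(130+376/2-.25,60+323/2-.25),.203);print('knob',q.round(4),'pred',ck(31,.203).round(4));ax=W(np.array([0,.095,.2]));v=R.from_euler('z',-store()[2]).apply(q-ax);print('phase',np.degrees(np.arctan2(v[1],v[0])),'r',np.hypot(*v[:2]))
# yellow cap centre at z=.128, cap edge circle
q=onz(c,(130+305/2,60+332/2),.128);v=R.from_euler('z',-store()[2]).apply(q-ax);print('yellow phase',np.degrees(np.arctan2(v[1],v[0])),np.hypot(*v[:2]))
# empty cup rim centre z=.069
q=onz(c,(130+373/2,60+53/2),.069);v=R.from_euler('z',-store()[2]).apply(q-ax);print('cup phase',np.degrees(np.arctan2(v[1],v[0])),np.hypot(*v[:2]))
rel(tcp_for(ck(30,.19),Rf(0)),Rf(0))
```

```text
knob [0.5979 0.1654 0.203 ] pred [0.5957 0.1659 0.203 ]
phase 28.4504057921742 r 0.0394334501104138
yellow phase -13.31856643762438 0.06705138764883942
cup phase 165.8602247478945 0.06590922247561791
slide cm [-0.08, -0.06, 9.45] turn [0.0007, -0.0036, 0.0003] t 20.85
```

move_arm(fingers=[5, 5, 5, 5, 5, 5, 5, 1.2, 1.2, 1.2, 1.2, 1.2, 1.2], slide=[[-0.08, -0.06, 2], [-0.08, -0.06, 4], [-0.08, -0.06, 6], [-0.08, -0.06, 7.5], [-0.08, -0.06, 8.8], [-0.08, -0.06, 9.4], [-0.08, -0.06, 9.4], [-0.08, -0.06, 9.4], [-0.08, -0.06, 9.4], [-0.08, -0.06, 9.4], [-0.08, -0.06, 9.4], [-0.08, -0.06, 9.4], [-0.08, -0.06, 9.4]], turn=[[0, -0.0036, 0], [0, -0.0036, 0], [0, -0.0036, 0], [0, -0.0036, 0], [0, -0.0036, 0], [0, -0.0036, 0], [0, -0.0036, 0], [0, -0.0036, 0], [0, -0.0036, 0], [0, -0.0036, 0], [0, -0.0036, 0], [0, -0.0036, 0], [0, -0.0036, 0]])

```text
time_s: 21.93
ee_pos: [0.5964, 0.1654, 0.1728]
tcp_rot: [-0.212, 3.133, 0.001]
ft_force: [-2.4, -2.4, 6.9]
finger_gap: 0.0153
```

```bash
cat > cc.py <<'E'
from h import *
import sys
from station import read_state
s=read_state();print(np.round(s['q'],2).tolist(),'ft',np.round(s['ft_force'],1),'gap',round(s['finger_gap'],4))
v=R.from_euler('z',-store()[2]).apply(s['ee_pos']-W(np.array([0,.095,0])));print('phase',np.degrees(np.arctan2(v[1],v[0])),'r',np.hypot(*v[:2]),'z',s['ee_pos'][2])
rel(tcp_for(ck(float(sys.argv[1]),.19),Rf(0)),Rf(0))
E
python3 cc.py 30
python3 - <<'E'
from h import *
def a(p0,ps): print([(Rf(0).inv().apply(ck(p)-ck(p0))*100).round(2).tolist() for p in ps])
a(30,[28,25,20,15,10,4,-2,-8,-14,-20,-26,-32,-38,-44,-50,-56,-62,-68,-74,-80])
a(-80,[-86,-92,-98,-104,-110,-116,-121,-126,-130,-133,-135])
E
```

```text
[-0.2, 0.85, -0.26, 1.38, 0.25, 0.94, 1.18] ft [-2.4 -2.4  6.9] gap 0.0153
phase 29.684373289276806 r 0.038158794008378905 z 0.1727604665567114
slide cm [0.02, 0.01, 0.18] turn [0.0007, 0.001, -0.0002] t 21.93
[[-0.06, -0.12, 0.0], [-0.15, -0.29, 0.0], [-0.28, -0.6, 0.0], [-0.38, -0.92, 0.0], [-0.45, -1.24, 0.0], [-0.5, -1.63, 0.0], [-0.51, -2.03, 0.0], [-0.47, -2.43, 0.0], [-0.4, -2.82, 0.0], [-0.28, -3.2, 0.0], [-0.12, -3.57, 0.0], [0.07, -3.91, 0.0], [0.3, -4.24, 0.0], [0.56, -4.54, 0.0], [0.85, -4.81, 0.0], [1.17, -5.05, 0.0], [1.51, -5.26, 0.0], [1.87, -5.42, 0.0], [2.24, -5.55, 0.0], [2.63, -5.64, 0.0]]
[[0.39, -0.05, 0.0], [0.79, -0.06, 0.0], [1.19, -0.02, 0.0], [1.58, 0.06, 0.0], [1.96, 0.17, 0.0], [2.33, 0.33, 0.0], [2.62, 0.49, 0.0], [2.89, 0.67, 0.0], [3.1, 0.83, 0.0], [3.25, 0.96, 0.0], [3.35, 1.06, 0.0]]
```

move_arm(fingers=[1.2, 1.2, 1.2, 1.2, 1.2, 1.2, 1.2, 1.2, 1.2, 1.2, 1.2, 1.2, 1.2, 1.2, 1.2, 1.2, 1.2, 1.2, 1.2, 1.2], slide=[[-0.06, -0.12, 0], [-0.15, -0.29, 0], [-0.28, -0.6, 0], [-0.38, -0.92, 0], [-0.45, -1.24, 0], [-0.5, -1.63, 0], [-0.51, -2.03, 0], [-0.47, -2.43, 0], [-0.4, -2.82, 0], [-0.28, -3.2, 0], [-0.12, -3.57, 0], [0.07, -3.91, 0], [0.3, -4.24, 0], [0.56, -4.54, 0], [0.85, -4.81, 0], [1.17, -5.05, 0], [1.51, -5.26, 0], [1.87, -5.42, 0], [2.24, -5.55, 0], [2.63, -5.64, 0]], turn=[[0, 0, 0], [0, 0, 0], [0, 0, 0], [0, 0, 0], [0, 0, 0], [0, 0, 0], [0, 0, 0], [0, 0, 0], [0, 0, 0], [0, 0, 0], [0, 0, 0], [0, 0, 0], [0, 0, 0], [0, 0, 0], [0, 0, 0], [0, 0, 0], [0, 0, 0], [0, 0, 0], [0, 0, 0], [0, 0, 0]])

```text
time_s: 23.6
ee_pos: [0.5788, 0.1048, 0.1728]
tcp_rot: [-0.21, 3.132, -0.001]
ft_force: [3.8, -7.0, 7.6]
finger_gap: 0.0149
```

```bash
python3 cc.py -80
```

```text
[-0.1, 0.8, -0.27, 1.51, 0.26, 0.86, 1.24] ft [ 3.8 -7.   7.6] gap 0.0149
phase -78.96886312615214 r 0.03944689359938666 z 0.17276308804803292
slide cm [0.1, 0.13, 0.18] turn [-0.0006, 0.003, -0.0011] t 23.6
```

move_arm(fingers=[1.2, 1.2, 1.2, 1.2, 1.2, 1.2, 1.2, 1.2, 1.2, 1.2, 1.2, 1.2, 1.2, 1.2], slide=[[0.39, -0.05, 0], [0.79, -0.06, 0], [1.19, -0.02, 0], [1.58, 0.06, 0], [1.96, 0.17, 0], [2.33, 0.33, 0], [2.62, 0.49, 0], [2.89, 0.67, 0], [3.1, 0.83, 0], [3.25, 0.96, 0], [3.35, 1.06, 0], [3.35, 1.06, 0], [3.35, 1.06, 0], [3.35, 1.06, 0]], turn=[[0, 0, 0], [0, 0, 0], [0, 0, 0], [0, 0, 0], [0, 0, 0], [0, 0, 0], [0, 0, 0], [0, 0, 0], [0, 0, 0], [0, 0, 0], [0, 0, 0], [0, 0, 0], [0, 0, 0], [0, 0, 0]])

```text
time_s: 24.77
ee_pos: [0.5431, 0.1116, 0.1727]
tcp_rot: [-0.212, 3.134, 0.0]
ft_force: [-5.4, -3.7, 13.7]
finger_gap: 0.0148
```

```bash
python3 cc.py -135
python3 - <<'E'
from h import *
c=shot('wrist','w6');p=W(np.array([-.068,.095,.128]));print('pred yellow cap',proj(c,p))
S=shot('scene','s6',(200,180,330,280),6)
q=p=W(np.array([-.068,.095,.118]));print('scene pred',proj(S,q))
for n,C in (('scene',S),('wrist',c)):
    im=C['frame'].astype(float);m=((im[...,0]-im[...,2]>50)&(im[...,1]-im[...,2]>35)&(im[...,0]-im[...,1]<45)).astype(np.uint8)
    k,l,st,ce=cv2.connectedComponentsWithStats(m);print(n,[(st[i].tolist(),ce[i].round(1).tolist()) for i in range(1,k) if st[i][4]>30])
E
```

```text
[-0.12, 0.76, -0.27, 1.63, 0.26, 0.78, 1.2] ft [-5.4 -3.7 13.7] gap 0.0148
phase -134.69273298170924 r 0.03821189839746571 z 0.17270669633132626
slide cm [-0.0, 0.03, 0.17] turn [0.0002, 0.0006, -0.0003] t 24.77
pred yellow cap [365.55353902 162.01471876]
scene pred [260.92748449 229.64585216]
scene [([118, 217, 18, 28, 167], [125.5, 231.1]), ([253, 222, 15, 14, 165], [260.3, 228.6]), ([83, 247, 35, 34, 300], [102.9, 264.9]), ([504, 286, 136, 114, 10109], [569.9, 354.1]), ([268, 291, 11, 7, 49], [273.1, 293.7]), ([151, 299, 7, 6, 31], [154.2, 301.7]), ([117, 310, 22, 24, 127], [126.7, 322.4]), ([103, 316, 6, 13, 44], [105.2, 322.4])]
wrist [([398, 0, 29, 11, 73], [411.9, 5.9]), ([339, 134, 60, 60, 2737], [368.2, 163.8])]
```

The yellow cap is at wrist pixel (368,164) against a predicted (366,162), so it's within about 2 mm of the middle of the front. I'll release the crank and back off upward, then refit the arm model to see how much lean is reachable.

move_arm(fingers=[5, 5, 5, 5, 5, 5, 5, 5, 5, 5, 5], slide=[[0, 0, 0], [0, 0, 0], [0, 0, 0], [0, 0, 0], [0, 0, 0], [0, 0, -1.5], [0, 0, -3], [0, 0, -5], [0, 0, -7], [0, 0, -9], [0, 0, -9]], turn=[[0, 0, 0], [0, 0, 0], [0, 0, 0], [0, 0, 0], [0, 0, 0], [0, 0, 0], [0, 0, 0], [0, 0, 0], [0, 0, 0], [0, 0, 0], [0, 0, 0]])

```text
time_s: 25.78
ee_pos: [0.5441, 0.1125, 0.265]
tcp_rot: [-0.212, 3.13, 0.003]
ft_force: [0.2, -0.0, 0.6]
finger_gap: 0.0501
```

```bash
cat > data.py <<'E'
from fk import *
from station import read_state
from scipy.optimize import least_squares
s=(-1,)*4
st=read_state()
data=[([1.277,.707,-.028,1.485,.022,.951,-.0755],[.143,-.557,.231]),([.5998,.511,-.4659,2.1582,-1.4549,.001,.2729],[.5137,-.115,.2551]),([0.165,.574,.168,1.69,-.118,.887,.552],[.4796,-.1608,.26]),
([0.347,0.623,-0.325,1.811,0.272,0.543,1.583],[0.5411,-0.1008,0.2177]),([0.27,0.797,-0.223,1.852,0.341,0.317,1.524],[.5621,-.0976,.1208]),(list(st['q']),list(st['ee_pos'])),
([0.17,0.81,-0.11,2.05,0.35,0.09,1.47],[.516,-.0733,.0909]),([0.14,0.8,-0.12,2.01,0.33,0.14,1.45],[.5274,-.0575,.1002]),([-0.2,0.76,-0.28,1.24,0.21,1.17,1.22],[.5956,.1669,.2652]),([-0.2,0.85,-0.26,1.38,0.25,0.94,1.18],[.5964,.1654,.1728]),([-0.1,0.8,-0.27,1.51,0.26,0.86,1.24],[.5788,.1048,.1728]),([-0.12,0.76,-0.27,1.63,0.26,0.78,1.2],[.5431,.1116,.1727])]
w=np.array([1]*6+[.3]*6)
E3=np.eye(3)
def frames(q):
    E=lambda a,t:R.from_euler(a,t);a0=E('z',-q[0]);a=a0*E('y',q[1]);b0=a*E('z',-q[2]);b=b0*E('y',q[3]);c0=b*E('z',-q[4]);c=c0*E('y',q[5]);return a0,a,b0,b,c0,c
def cols(q,sel):
    f=frames(q);C=[E3[2]]+[F.apply(E3[k]) for F,k in [(f[0],0),(f[0],1),(f[1],2),(f[1],0),(f[2],0),(f[2],1),(f[3],2),(f[3],0),(f[4],0),(f[4],1),(f[5],2),(f[5],0)]]
    return np.array(C).T[:,sel]
E
python3 - <<'E'
from data import *
b=np.hstack([np.array(p)*wi for (q,p),wi in zip(data,w)])
for sel in ([0,3,7,11],[0,3,5,7,9,11,12],[0,1,3,5,7,9,11],[0,2,3,6,7,10,11],list(range(13))):
    A=np.vstack([cols(q,sel)*wi for (q,p),wi in zip(data,w)]);k=np.linalg.lstsq(A,b,rcond=1e-6)[0];e=(A@k-b).reshape(-1,3)
    print(sel,k.round(4).tolist(),'res',np.abs(e).max(1).round(4).tolist())
print(np.round(data[5][0],3),np.round(data[5][1],4))
E
```

```text
[0, 3, 7, 11] [0.1927, 0.579, 0.2461, 0.2664] res [0.0304, 0.012, 0.0383, 0.0142, 0.015, 0.0172, 0.0066, 0.0067, 0.0054, 0.0054, 0.0057, 0.0066]
[0, 3, 5, 7, 9, 11, 12] [0.144, 0.597, 0.0179, 0.2421, -0.0153, 0.2307, 0.0314] res [0.0299, 0.0101, 0.0405, 0.0076, 0.0131, 0.0131, 0.0069, 0.0063, 0.0043, 0.0045, 0.0046, 0.0054]
[0, 1, 3, 5, 7, 9, 11] [0.2547, 0.0581, 0.5233, -0.0523, 0.2759, 0.0089, 0.2899] res [0.03, 0.0049, 0.043, 0.0059, 0.0102, 0.0095, 0.0059, 0.0057, 0.0035, 0.0032, 0.0032, 0.004]
[0, 2, 3, 6, 7, 10, 11] [0.3147, -0.0107, 0.5204, -0.021, 0.2904, -0.0004, 0.3102] res [0.0005, 0.0002, 0.0001, 0.0002, 0.0002, 0.0001, 0.0007, 0.0005, 0.0007, 0.0009, 0.0006, 0.0008]
[0, 1, 2, 3, 4, 5, 6, 7, 8, 9, 10, 11, 12] [0.3166, 0.0016, -0.0112, 0.5211, -0.0008, 0.0026, -0.0204, 0.2894, 0.0037, -0.0024, -0.0007, 0.3113, 0.0019] res [0.0005, 0.0001, 0.0003, 0.0003, 0.0001, 0.0003, 0.0006, 0.0004, 0.0006, 0.0009, 0.0006, 0.0007]
[-0.104  0.647 -0.301  1.503  0.21   1.019  1.249] [0.5441 0.1125 0.265 ]
```

The model now fits to under 1 mm. Next I'll look for reachable postures for the bottle grasp.

```bash
cat > ik.py <<'E'
from data import *
SEL=[0,2,3,6,7,10,11]
K=np.array([0.3147,-0.0107,0.5204,-0.021,0.2904,-0.0004,0.3102])
LO=np.array([-2.71,-.32,-1.57,0,-1.46,0,-2.83]);HI=np.array([2.71,2.16,1.52,2.45,4.6,2.02,2.83])
def fk(q): return cols(q,SEL)@K, fkR(q,s)[3]
def ik(p,rot,q0,mar=.06,wn=.003):
    f=lambda q:np.r_[(fk(q)[0]-p)*10,(fk(q)[1].inv()*rot).as_rotvec()*3,wn*(q-q0)]
    r=least_squares(f,np.clip(q0,LO+mar+.01,HI-mar-.01),bounds=(LO+mar,HI-mar));q=r.x
    return q,np.linalg.norm(fk(q)[0]-p),(fk(q)[1].inv()*rot).magnitude()
E
python3 - <<'E'
from ik import *
rng=np.random.default_rng(0);qc=np.array(st['q'])
for L in (12,18,25,32):
  for nm,RR in (('flip',Rf(L)),('unfl',Rst(L))):
    for hgt,tag in ((0,'grasp'),(.07,'lift')):
        p=tcp_for(W(np.array([-.071,.095,.103+hgt])),RR);sol=[]
        for i in range(14):
            q0=qc if i==0 else rng.uniform(LO,HI)
            q,ep,er=ik(p,RR,q0)
            if ep<.002 and er<.01 and not any(np.abs(q-o).max()<.5 for o in sol): sol.append(q)
        print(L,nm,tag,[o.round(2).tolist() for o in sol])
E
```

```text
12 flip grasp [[-0.35, 0.82, 0.0, 2.07, 0.8, 0.06, 0.57], [0.13, 0.97, -0.9, 2.06, 1.49, 0.76, -0.07], [-0.5, 0.85, 0.28, 2.08, -1.4, 0.17, 2.75]]
12 flip lift [[-0.33, 0.68, -0.04, 2.02, 0.28, 0.25, 1.09], [-0.02, 0.73, -0.58, 2.01, 1.03, 0.51, 0.34], [0.26, 0.96, -1.24, 2.0, 1.32, 1.04, 0.08], [-0.47, 0.69, 0.21, 2.02, -0.39, 0.25, 1.75]]
12 unfl grasp [[-0.48, 0.84, 0.24, 2.08, -1.35, 0.14, -0.44]]
12 unfl lift [[-0.66, 0.76, 0.57, 2.03, -1.03, 0.42, -0.75], [-0.89, 1.02, 1.21, 2.03, -1.4, 0.96, -0.38], [-0.49, 0.7, 0.25, 2.02, -0.5, 0.26, -1.28], [-0.04, 0.72, -0.54, 2.01, 1.01, 0.48, -2.77]]
18 flip grasp [[0.14, 0.99, -0.96, 2.16, 1.73, 0.84, -0.32], [-0.35, 0.83, -0.02, 2.18, 2.68, 0.19, -1.33], [-0.23, 0.83, -0.23, 2.17, 2.16, 0.28, -0.8]]
18 flip lift [[-0.39, 0.67, 0.04, 2.12, 0.81, 0.06, 0.54], [-0.47, 0.68, 0.18, 2.12, -0.9, 0.06, 2.26], [0.16, 0.83, -0.98, 2.1, 1.47, 0.77, -0.09], [-0.24, 0.67, -0.21, 2.12, 1.32, 0.21, 0.03], [0.31, 1.1, -1.51, 2.1, 1.51, 1.31, -0.1]]
18 unfl grasp [[-0.17, 0.84, -0.34, 2.17, 2.01, 0.36, 2.5], [-0.83, 1.08, 0.97, 2.19, 4.41, 0.78, 0.02]]
[... 470 characters left out ...]
, [-0.35, 0.85, -0.06, 2.29, 2.8, 0.45, 1.67], [-0.59, 0.9, 0.39, 2.3, 3.56, 0.49, 0.89]]
25 unfl lift [[0.18, 0.87, -1.06, 2.22, 1.74, 0.89, 2.77], [-0.26, 0.68, -0.21, 2.24, 2.25, 0.31, 2.24], [-0.63, 0.73, 0.45, 2.25, 3.88, 0.3, 0.59]]
32 flip grasp [[0.18, 1.21, -1.27, 2.39, 2.04, 1.39, -0.6]]
32 flip lift [[0.21, 0.98, -1.24, 2.34, 1.9, 1.17, -0.54], [-0.47, 0.72, 0.13, 2.37, 3.02, 0.48, -1.72], [-0.24, 0.71, -0.28, 2.36, 2.5, 0.56, -1.19]]
32 unfl grasp [[0.17, 1.17, -1.2, 2.39, 2.06, 1.33, 2.5]]
32 unfl lift [[0.18, 0.94, -1.17, 2.34, 1.92, 1.11, 2.57], [-0.49, 0.72, 0.16, 2.37, 3.07, 0.48, 1.38], [-0.76, 0.83, 0.69, 2.37, 3.77, 0.63, 0.67], [-0.94, 1.22, 1.46, 2.38, 4.3, 1.27, 0.14]]
```

```bash
cat >> ik.py <<'E'
def Rg(lean,tip=0):
    a=store()[2];Z=R.from_euler('z',a);l,t=np.radians([lean,tip])
    return Z*R.from_rotvec([-t,0,0])*Z.inv()*Rf(0) if lean==0 else Z*R.from_rotvec([-t,-l,0])*Z.inv()*Rf(0)
def sim(q,wps,n=12):
    for p,r in wps:
        p0,r0=fk(q);dv=(r0.inv()*r).as_rotvec()
        for i in range(1,n+1):
            q,ep,er=ik(p0+(p-p0)*i/n,r0*R.from_rotvec(dv*i/n),q,mar=.02,wn=.02)
        print(q.round(2).tolist(),round(ep*1000,1),round(er,3))
    return q
E
python3 - <<'E'
from ik import *
qc=np.array(st['q'])
P=np.array([.47,.11,.30])
B=lambda L,up:(tcp_for(W(np.array([-.071,.095,.103+up])),Rf(L)),Rf(L))
for tip in (25,40):
    print('tip',tip);sim(qc,[(P,Rg(0,tip)),(P,Rg(22,tip)),B(23,.10),B(23,.05),B(23,0)])
E
```

```text
tip 25
[-0.49, 0.56, -0.11, 1.65, 0.49, 1.18, 0.87] 0.0 0.0
[-0.67, 0.44, 0.02, 2.02, 0.88, 0.76, 0.38] 0.0 0.0
[-0.29, 0.61, -0.15, 2.17, 1.69, 0.19, -0.34] 0.1 0.0
[-0.14, 0.74, -0.41, 2.22, 2.01, 0.42, -0.66] 0.0 0.0
[-0.09, 0.88, -0.51, 2.25, 2.17, 0.58, -0.8] 0.0 0.0
tip 40
[-0.66, 0.66, -0.01, 1.62, 0.62, 1.32, 0.74] 0.0 0.0
[-0.82, 0.56, 0.07, 1.97, 0.95, 0.99, 0.24] 0.0 0.0
[-0.29, 0.61, -0.14, 2.17, 1.7, 0.18, -0.35] 0.1 0.0
[-0.14, 0.74, -0.41, 2.22, 2.01, 0.41, -0.66] 0.0 0.0
[-0.09, 0.88, -0.51, 2.25, 2.17, 0.58, -0.8] 0.0 0.0
```

Run:
```python
from ik import *
P=np.array([.47,.11,.30])
rel(P,Rg(0,25));rel(P,Rg(22,25))
```

```text
slide cm [7.36, 0.76, -3.53] turn [0.438, 0.0045, -0.001] t 25.78
slide cm [7.36, 0.76, -3.53] turn [0.4379, -0.3795, -0.0013] t 25.78
```

move_arm(fingers=[6.5, 6.5, 6.5, 6.5, 6.5, 6.5, 6.5, 6.5, 6.5, 6.5, 6.5, 6.5, 6.5], slide=[[1.3, 0, -1], [2.8, 0.2, -1.8], [4.3, 0.4, -2.5], [5.6, 0.6, -3], [6.6, 0.7, -3.3], [7.36, 0.76, -3.53], [7.36, 0.76, -3.53], [7.36, 0.76, -3.53], [7.36, 0.76, -3.53], [7.36, 0.76, -3.53], [7.36, 0.76, -3.53], [7.36, 0.76, -3.53], [7.36, 0.76, -3.53]], turn=[[0.08, 0, 0], [0.16, 0, 0], [0.24, 0, 0], [0.32, 0, 0], [0.4, 0, 0], [0.438, -0.04, 0], [0.438, -0.1, 0], [0.438, -0.17, 0], [0.438, -0.24, 0], [0.438, -0.31, 0], [0.438, -0.38, 0], [0.438, -0.38, 0], [0.438, -0.38, 0]])

```text
time_s: 26.87
ee_pos: [0.4688, 0.11, 0.297]
tcp_rot: [-0.183, 2.672, -0.566]
ft_force: [0.3, 0.1, 0.5]
finger_gap: 0.0653
```

Run:
```python
from ik import *
print(np.round(st['q'],2))
B=lambda L,up:(tcp_for(W(np.array([-.071,.095,.103+up])),Rf(L)),Rf(L))
rel(*B(23,.10));rel(*B(23,.05))
sim(np.array(st['q']),[B(23,.10),B(23,.05),B(23,0)])
```

```text
[-0.68  0.45  0.04  2.02  0.87  0.75  0.39]
slide cm [0.38, 6.6, 9.89] turn [-0.4254, -0.0164, 0.0882] t 26.87
slide cm [2.17, 8.67, 14.08] turn [-0.4254, -0.0164, 0.0882] t 26.87
[-0.29, 0.61, -0.15, 2.17, 1.69, 0.19, -0.34] 0.1 0.0
[-0.14, 0.74, -0.41, 2.22, 2.01, 0.42, -0.66] 0.0 0.0
[-0.09, 0.88, -0.51, 2.25, 2.16, 0.58, -0.8] 0.0 0.0
```

move_arm(fingers=[6.5, 6.5, 6.5, 6.5, 6.5, 6.5, 6.5, 6.5, 6.5, 6.5, 6.5, 6.5, 6.5, 6.5], slide=[[0.03, 0.6, 0.9], [0.06, 1.2, 1.8], [0.1, 1.8, 2.7], [0.14, 2.4, 3.6], [0.17, 3, 4.5], [0.2, 3.6, 5.4], [0.23, 4.2, 6.3], [0.27, 4.8, 7.2], [0.3, 5.4, 8.1], [0.34, 6, 9], [0.38, 6.6, 9.89], [0.38, 6.6, 9.89], [0.38, 6.6, 9.89], [0.38, 6.6, 9.89]], turn=[[-0.039, -0.0015, 0.008], [-0.078, -0.003, 0.016], [-0.117, -0.0045, 0.024], [-0.156, -0.006, 0.032], [-0.195, -0.0075, 0.04], [-0.234, -0.009, 0.048], [-0.273, -0.0105, 0.056], [-0.312, -0.012, 0.064], [-0.351, -0.0135, 0.072], [-0.39, -0.015, 0.08], [-0.4254, -0.0164, 0.0882], [-0.4254, -0.0164, 0.0882], [-0.4254, -0.0164, 0.0882], [-0.4254, -0.0164, 0.0882]])

```text
time_s: 28.03
ee_pos: [0.5069, 0.1344, 0.1905]
tcp_rot: [-0.184, 2.739, 0.036]
ft_force: [-0.8, 0.7, 0.3]
finger_gap: 0.0654
```

Run:
```python
from ik import *
print(np.round(st['q'],2))
B=lambda L,up:(tcp_for(W(np.array([-.071,.095,.103+up])),Rf(L)),Rf(L))
rel(*B(23,.10))
c=shot('wrist','w7');S=shot('scene','s7')
rs=[]
for n,C,box in (('scene',S,(240,210,285,245)),('wrist',c,(200,0,500,300))):
    x0,y0,x1,y1=box;im=C['frame'][y0:y1,x0:x1].astype(float);m=((im[...,0]-im[...,2]>50)&(im[...,1]-im[...,2]>35)&(im[...,0]-im[...,1]<45)).astype(np.uint8)
    k,l,stt,ce=cv2.connectedComponentsWithStats(m)
    for i in range(1,k):
        if stt[i][4]>60: print(n,stt[i].tolist(),(ce[i]+[x0,y0]).round(1))
    for z in (.112,.118,.128): print(z,proj(C,W(np.array([-.068,.095,z]))).round(1))
cv2.imwrite('pics/w7z.png',c['frame'][:,:,::-1])
```

```text
[-0.46  0.61  0.15  2.15  1.18  0.    0.16]
slide cm [0.56, -0.03, 0.31] turn [-0.0015, -0.0047, -0.0013] t 28.03
scene [13, 12, 15, 14, 169] [260.3 228.7]
0.112 [261.1 231.7]
0.118 [260.9 229.6]
0.128 [260.6 226.1]
wrist [97, 142, 54, 56, 2478] [323.5 169.7]
0.112 [319.8 161.5]
0.118 [319.8 166.2]
0.128 [319.7 174.6]
```

View pics/w7z.png

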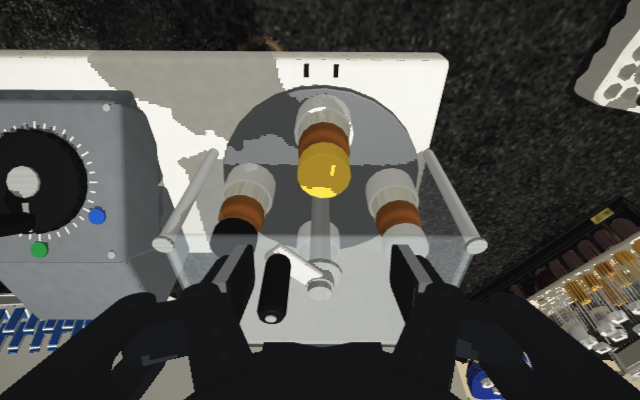

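The wrist view shows the yellow bottle upright in the middle of the front at (324,170), the crank behind it at (275,285), and black and white still in their cups. Wrist joint 6 reached 0, so I'll go round with the hand tipped sideways and come in at the bottle from the front.

```bash
cat >> ik.py <<'E'
def G(x,z,lean,tip,y=.097): r=Rg(lean,tip); return tcp_for(W(np.array([x,y,z])),r),r
E
python3 - <<'E'
from ik import *
q=np.array(st['q'])
for wn in (.005,.02,.05):
  for wp in ([G(-.12,.24,23,25),G(-.13,.16,25,28),G(-.13,.115,25,15),G(-.13,.105,25,0),G(-.07,.103,24,0),G(-.07,.15,24,0)],):
    print(wn)
    qq=q
    for p,r in wp:
        p0,r0=fk(qq);dv=(r0.inv()*r).as_rotvec();m=9
        for i in range(1,13):
            qq,ep,er=ik(p0+(p-p0)*i/12,r0*R.from_rotvec(dv*i/12),qq,mar=.0,wn=wn);m=min(m,qq[5])
        print(qq.round(2).tolist(),round(ep*1000,1),round(er,3),'minq6',round(m,2))
E
```

```text
0.005
[-0.88, 0.6, 0.29, 2.18, 1.09, 0.47, 0.05] 0.0 0.0 minq6 0.03
[-0.92, 0.82, 0.3, 2.3, 1.7, 0.43, -0.71] 0.0 0.0 minq6 0.36
[-0.58, 0.85, -0.07, 2.41, 2.21, 0.62, -1.16] 0.0 0.0 minq6 0.44
[0.2, 1.31, -1.57, 2.45, 1.77, 1.59, -0.56] 3.6 0.012 minq6 0.63
[0.27, 1.33, -1.55, 2.25, 1.8, 1.53, -0.31] 0.0 0.0 minq6 1.53
[0.29, 1.21, -1.57, 2.22, 1.69, 1.45, -0.27] 0.0 0.0 minq6 1.45
0.02
[-0.88, 0.6, 0.29, 2.18, 1.09, 0.47, 0.05] 0.0 0.0 minq6 0.03
[-0.92, 0.82, 0.3, 2.3, 1.7, 0.43, -0.71] 0.0 0.0 minq6 0.36
[-0.58, 0.85, -0.07, 2.41, 2.21, 0.62, -1.16] 0.0 0.0 minq6 0.44
[0.2, 1.31, -1.57, 2.45, 1.77, 1.59, -0.56] 3.6 0.012 minq6 0.63
[0.27, 1.33, -1.55, 2.25, 1.8, 1.53, -0.3] 0.0 0.0 minq6 1.53
[0.29, 1.21, -1.57, 2.22, 1.69, 1.45, -0.27] 0.0 0.0 minq6 1.45
0.05
[-0.88, 0.6, 0.29, 2.18, 1.09, 0.47, 0.05] 0.0 0.0 minq6 0.03
[-0.92, 0.82, 0.3, 2.3, 1.7, 0.43, -0.71] 0.0 0.0 minq6 0.36
[-0.58, 0.85, -0.07, 2.41, 2.21, 0.62, -1.16] 0.0 0.0 minq6 0.44
[0.15, 1.14, -1.28, 2.45, 1.88, 1.3, -0.65] 3.8 0.013 minq6 0.63
[0.21, 1.15, -1.25, 2.25, 1.86, 1.2, -0.41] 0.0 0.0 minq6 1.2
[0.24, 1.04, -1.3, 2.22, 1.73, 1.15, -0.33] 0.0 0.0 minq6 1.15
```

Run:
```python
from ik import *
q=np.array(st['q'])
for L in (20,23):
    wp=[G(-.11,.24,L,25),G(-.11,.17,L,28),G(-.105,.145,L,0),G(-.07,.103,L,0),G(-.07,.15,L,0)]
    qq=q
    for p,r in wp:
        p0,r0=fk(qq);dv=(r0.inv()*r).as_rotvec();m=9
        for i in range(1,13):
            qq,ep,er=ik(p0+(p-p0)*i/12,r0*R.from_rotvec(dv*i/12),qq,mar=.0,wn=.02);m=min(m,qq[5])
        print(qq.round(2).tolist(),round(ep*1000,1),round(er,3),'minq6',round(m,2))
for w_ in (G(-.11,.24,23,25),G(-.11,.17,23,28)): rel(*w_)
```

```text
[-0.74, 0.59, 0.11, 2.1, 0.99, 0.6, 0.17] 0.0 0.0 minq6 0.06
[-0.83, 0.77, 0.23, 2.16, 1.24, 0.47, -0.15] 0.0 0.0 minq6 0.47
[-0.22, 0.73, -0.3, 2.29, 2.14, 0.35, -0.83] 0.0 0.0 minq6 0.29
[-0.2, 0.84, -0.31, 2.2, 2.19, 0.38, -0.83] 0.0 0.0 minq6 0.35
[-0.3, 0.72, -0.13, 2.17, 2.06, 0.19, -0.72] 0.0 0.0 minq6 0.19
[-0.84, 0.6, 0.25, 2.15, 1.08, 0.5, 0.07] 0.0 0.0 minq6 0.04
[-0.92, 0.8, 0.37, 2.21, 1.41, 0.36, -0.35] 0.0 0.0 minq6 0.36
[-0.23, 0.74, -0.31, 2.34, 2.32, 0.44, -1.02] 0.0 0.0 minq6 0.33
[-0.21, 0.85, -0.31, 2.25, 2.36, 0.47, -1.01] 0.0 0.0 minq6 0.44
[-0.27, 0.73, -0.19, 2.22, 2.27, 0.3, -0.93] 0.0 0.0 minq6 0.3
slide cm [2.66, -0.65, -4.76] turn [0.4237, -0.0113, -0.086] t 28.13
slide cm [5.35, -0.74, 1.66] turn [0.4747, -0.0129, -0.0962] t 28.13
```

move_arm(fingers=[6.5, 6.5, 6.5, 6.5, 6.5, 6.5, 6.5, 6.5, 6.5, 6.5, 6.5, 6.5, 6.5, 6.5, 6.5, 6.5], slide=[[0.5, 0, -1], [1, -0.1, -2], [1.4, -0.2, -3], [1.8, -0.3, -4], [2.2, -0.5, -4.7], [2.66, -0.65, -4.76], [2.66, -0.65, -4.76], [2.66, -0.65, -4.76], [3, -0.67, -4], [3.4, -0.69, -3], [3.8, -0.7, -2], [4.2, -0.72, -1], [4.6, -0.74, -0.1], [5, -0.74, 0.8], [5.35, -0.74, 1.66], [5.35, -0.74, 1.66]], turn=[[0.05, 0, -0.01], [0.11, 0, -0.02], [0.17, -0.003, -0.03], [0.23, -0.005, -0.045], [0.29, -0.007, -0.06], [0.35, -0.009, -0.07], [0.4237, -0.0113, -0.086], [0.4237, -0.0113, -0.086], [0.43, -0.0115, -0.087], [0.437, -0.0117, -0.088], [0.443, -0.012, -0.09], [0.45, -0.0122, -0.091], [0.457, -0.0124, -0.092], [0.465, -0.0126, -0.094], [0.4747, -0.0129, -0.0962], [0.4747, -0.0129, -0.0962]])

```text
time_s: 29.47
ee_pos: [0.4644, 0.1215, 0.1531]
tcp_rot: [-0.179, 2.635, -0.628]
ft_force: [0.1, 0.1, 0.9]
finger_gap: 0.0652
```

Run:
```python
from ik import *
print(np.round(st['q'],2))
rel(*G(-.11,.17,23,28));rel(*G(-.105,.145,23,0))
sim(np.array(st['q']),[G(-.105,.145,23,0),G(-.07,.103,23,0),G(-.07,.16,23,0)])
```

```text
[-0.9   0.8   0.33  2.21  1.42  0.39 -0.36]
slide cm [-0.12, -0.06, -0.11] turn [0.0009, -0.0027, 0.0012] t 29.47
slide cm [0.32, 2.0, 1.89] turn [-0.4749, 0.005, 0.0973] t 29.47
[-0.22, 0.74, -0.32, 2.34, 2.31, 0.44, -1.01] 0.0 0.0
[-0.2, 0.85, -0.32, 2.25, 2.35, 0.47, -1.0] 0.0 0.0
[-0.28, 0.7, -0.16, 2.21, 2.24, 0.26, -0.9] 0.0 0.0
```

move_arm(fingers=[6.5, 6.5, 6.5, 6.5, 6.5, 6.5, 6.5, 6.5, 6.5, 6.5, 6.5, 6.5, 6.5, 6.5], slide=[[0.03, 0.17, 0.16], [0.05, 0.33, 0.3], [0.08, 0.5, 0.45], [0.1, 0.67, 0.6], [0.13, 0.83, 0.8], [0.16, 1, 0.95], [0.19, 1.17, 1.1], [0.21, 1.33, 1.25], [0.24, 1.5, 1.4], [0.27, 1.67, 1.6], [0.3, 1.83, 1.75], [0.32, 2, 1.89], [0.32, 2, 1.89], [0.32, 2, 1.89]], turn=[[-0.04, 0, 0.008], [-0.08, 0.001, 0.016], [-0.12, 0.001, 0.024], [-0.16, 0.002, 0.032], [-0.2, 0.002, 0.04], [-0.24, 0.003, 0.049], [-0.28, 0.003, 0.057], [-0.32, 0.003, 0.065], [-0.36, 0.004, 0.073], [-0.4, 0.004, 0.081], [-0.44, 0.005, 0.09], [-0.4749, 0.005, 0.0973], [-0.4749, 0.005, 0.0973], [-0.4749, 0.005, 0.0973]])

```text
time_s: 30.63
ee_pos: [0.47, 0.1298, 0.1293]
tcp_rot: [-0.182, 2.732, 0.035]
ft_force: [-0.2, 0.6, 0.3]
finger_gap: 0.0648
```

Run:
```python
from ik import *
print(np.round(st['q'],2))
rel(*G(-.105,.145,23,0));rel(*G(-.07,.103,23,0))
sim(np.array(st['q']),[G(-.07,.103,23,0),G(-.07,.16,23,0)])
c=shot('wrist','w8');im=c['frame'].astype(float);m=((im[...,0]-im[...,2]>50)&(im[...,1]-im[...,2]>35)&(im[...,0]-im[...,1]<45)).astype(np.uint8)
k,l,stt,ce=cv2.connectedComponentsWithStats(m);print([(stt[i].tolist(),ce[i].round(1).tolist()) for i in range(1,k) if stt[i][4]>300])
for y in (.093,.095,.097,.099): print(y,[proj(c,W(np.array([-.068,y,z]))).round(1).tolist() for z in (.108,.118,.128)])
```

```text
[-0.24  0.73 -0.29  2.34  2.34  0.43 -1.04]
slide cm [0.13, 0.13, 0.14] turn [-0.0022, 0.0027, -0.0017] t 30.63
slide cm [-1.43, 0.14, 5.38] turn [-0.0022, 0.0027, -0.0017] t 30.63
[-0.21, 0.85, -0.29, 2.25, 2.38, 0.46, -1.03] 0.0 0.0
[-0.3, 0.7, -0.14, 2.21, 2.28, 0.25, -0.94] 0.0 0.0
[([293, 251, 62, 59, 3023], [323.4, 280.4]), ([584, 336, 45, 29, 462], [603.9, 347.2])]
0.093 [[315.7, 263.1], [315.4, 276.5], [315.1, 291.1]]
0.095 [[319.0, 263.1], [318.9, 276.5], [318.7, 291.1]]
0.097 [[322.3, 263.1], [322.3, 276.5], [322.3, 291.1]]
0.099 [[325.6, 263.1], [325.7, 276.5], [325.9, 291.1]]
```

move_arm(fingers=[6.5, 6.5, 6.5, 6.5, 6.5, 6.5, 6.5, 6.5, 6.5, 3, 3, 3, 3, 3, 3, 3, 3], slide=[[-0.2, 0.05, 0.8], [-0.4, 0.1, 1.6], [-0.6, 0.15, 2.4], [-0.9, 0.18, 3.3], [-1.1, 0.18, 4.1], [-1.3, 0.18, 4.9], [-1.43, 0.18, 5.38], [-1.43, 0.18, 5.38], [-1.43, 0.18, 5.38], [-1.43, 0.18, 5.38], [-1.43, 0.18, 5.38], [-1.43, 0.18, 5.38], [-1.43, 0.18, 5.38], [-1.43, 0.18, 5.38], [-1.43, 0.18, 5.38], [-1.43, 0.18, 5.38], [-1.43, 0.18, 5.38]], turn=[[0, 0, 0], [0, 0, 0], [0, 0, 0], [0, 0, 0], [0, 0, 0], [0, 0, 0], [0, 0, 0], [0, 0, 0], [0, 0, 0], [0, 0, 0], [0, 0, 0], [0, 0, 0], [0, 0, 0], [0, 0, 0], [0, 0, 0], [0, 0, 0], [0, 0, 0]], force=40)

```text
time_s: 32.1
ee_pos: [0.5035, 0.1371, 0.0853]
tcp_rot: [-0.184, 2.732, 0.037]
ft_force: [-1.1, -0.2, 5.8]
finger_gap: 0.0358
```

Run:
```python
from ik import *
print(np.round(st['q'],2),np.round(st['ft_force'],1),st['finger_gap'])
rel(*G(-.07,.103,23,0,.0975))
SL=np.array([.4645,-.2995,0])
def PL(z,dyaw,xy): # bottle foot at xy,z ; hand rotated dyaw deg about vertical; grasp point 60 mm above foot, 2mm in front
    r=R.from_euler('z',dyaw,degrees=True)*Rf(23);off=R.from_euler('z',store()[2]+np.radians(dyaw)).apply([-.002,0,.06]);return tcp_for(np.r_[xy,z]+off,r),r
for dy in (0,-25,-40):
    print('dyaw',dy);sim(np.array(st['q']),[G(-.07,.165,23,0,.0975),PL(.12,dy/3,[.44,.05]),PL(.12,dy*2/3,[.43,-.13]),PL(.10,dy,SL[:2]),PL(.03,dy,SL[:2])],20)
```

```text
[-0.22  0.85 -0.3   2.25  2.38  0.47 -1.04] [-1.1 -0.2  5.8] 0.035792479936442446
slide cm [-0.02, -0.1, -0.01] turn [-0.0006, 0.0029, -0.0005] t 32.1
dyaw 0
[-0.31, 0.69, -0.12, 2.21, 2.27, 0.23, -0.93] 0.0 0.0
[0.07, 0.64, -0.48, 2.43, 2.27, 0.44, -0.81] 0.5 0.002
[1.01, 0.96, -1.39, 2.35, 1.67, 0.89, 0.25] 0.0 0.0
[1.28, 1.08, -1.31, 1.97, 1.4, 0.81, 1.04] 0.0 0.0
[1.25, 1.21, -1.24, 2.01, 1.62, 0.79, 0.9] 0.0 0.0
dyaw -25
[-0.31, 0.69, -0.12, 2.21, 2.27, 0.23, -0.93] 0.0 0.0
[-0.04, 0.63, -0.37, 2.43, 2.25, 0.44, -0.97] 0.3 0.001
[0.93, 1.04, -1.55, 2.39, 1.64, 1.2, -0.13] 0.0 0.0
[1.22, 1.15, -1.46, 2.06, 1.63, 1.12, 0.36] 0.0 0.0
[1.19, 1.28, -1.39, 2.1, 1.81, 1.14, 0.27] 0.0 0.0
dyaw -40
[-0.31, 0.69, -0.12, 2.21, 2.27, 0.23, -0.93] 0.0 0.0
[-0.14, 0.62, -0.25, 2.43, 2.29, 0.4, -1.12] 0.0 0.0
[0.87, 1.04, -1.55, 2.4, 1.62, 1.29, -0.35] 0.0 0.0
[1.15, 1.14, -1.46, 2.08, 1.66, 1.24, 0.03] 0.0 0.0
[1.13, 1.27, -1.38, 2.12, 1.83, 1.26, -0.06] 0.0 0.0
```

```bash
cat >> ik.py <<'E'
SL=np.array([.4645,-.2995])
def PL(z,dyaw,xy,lean=23):
    r=R.from_euler('z',dyaw,degrees=True)*Rf(lean);off=R.from_euler('z',store()[2]+np.radians(dyaw)).apply([-.002,0,.06]);return tcp_for(np.r_[xy,z]+off,r),r
def sim2(q,wp,n=20,wn=.02):
    for p,r in wp:
        p0,r0=fk(q);dv=(r0.inv()*r).as_rotvec();Q=[q]
        for i in range(1,n+1):
            q,ep,er=ik(p0+(p-p0)*i/n,r0*R.from_rotvec(dv*i/n),q,mar=.0,wn=wn);Q.append(q)
        Q=np.array(Q);print(q.round(2).tolist(),round(ep*1000,1),round(er,3),'q6min',Q[:,5].min().round(2),'q4max',Q[:,3].max().round(2),'dq',np.abs(np.diff(Q,axis=0)).max(0).round(2).tolist())
    return q
E
python3 - <<'E'
from ik import *
q=np.array(st['q'])
w=lambda x,y:W(np.array([x,y,0]))[:2]
for L in (23,28,33):
  for dy in (0,-20):
    print('lean',L,'dyaw',dy);sim2(q,[PL(.10,0,w(-.072,.0975),(23+L)/2),PL(.165,0,w(-.085,.0975),L),PL(.165,dy/2,w(-.085,-.05),L),PL(.165,dy,w(-.09,-.2),L),PL(.12,dy,SL,23),PL(.03,dy,SL,23)])
E
```

```text
lean 23 dyaw 0
[-0.29, 0.7, -0.15, 2.23, 2.28, 0.26, -0.95] 0.0 0.0 q6min 0.26 q4max 2.25 dq [0.01, 0.01, 0.01, 0.0, 0.01, 0.01, 0.01]
[-0.5, 0.55, 0.17, 2.2, 2.2, 0.0, -0.86] 0.4 0.002 q6min 0.0 q4max 2.23 dq [0.01, 0.01, 0.02, 0.0, 0.01, 0.02, 0.01]
[0.05, 0.55, -0.09, 2.19, 2.32, 0.0, -0.63] 1.0 0.005 q6min 0.0 q4max 2.21 dq [0.03, 0.0, 0.02, 0.0, 0.02, 0.01, 0.04]
[0.8, 0.7, -0.8, 2.01, 1.06, 0.39, 0.97] 0.0 0.0 q6min 0.0 q4max 2.19 dq [0.3, 0.07, 0.48, 0.09, 0.52, 0.34, 0.55]
[1.13, 0.84, -0.88, 1.95, 1.06, 0.42, 1.31] 0.0 0.0 q6min 0.38 q4max 2.01 dq [0.02, 0.01, 0.01, 0.01, 0.0, 0.01, 0.02]
[1.01, 0.96, -0.63, 2.01, 1.69, 0.22, 0.73] 0.0 0.0 q6min 0.15 q4max 2.01 dq [0.01, 0.01, 0.03, 0.0, 0.07, 0.02, 0.07]
lean 23 dyaw -20
[-0.29, 0.7, -0.15, 2.23, 2.28, 0.26, -0.95] 0.0 0.0 q6min 0.26 q4max 2.25 dq [0.01, 0.01, 0.01, 0.0, 0.01, 0.01, 0.01]
[-0.5, 0.55, 0.17, 2.2, 2.2, 0.0, -0.86] 0.4 0.002 q6min 0.0 q4max 2.23 dq [0.01, 0.01, 0.02, 0.0, 0.01, 0.02, 0.01]
[-0.1, 0.55, 0.07, 2.19, 2.27, 0.0, -0.79] 0.2 0.001 q6min 0.0 q4max 2.21 dq [0.02, 0.0, 0.01, 0.0, 0.0, 0.0, 0.01]
[0.53,
[... 2531 characters left out ...]
20
[-0.22, 0.73, -0.31, 2.31, 2.37, 0.48, -1.05] 0.0 0.0 q6min 0.47 q4max 2.31 dq [0.0, 0.01, 0.0, 0.0, 0.0, 0.0, 0.0]
[-0.24, 0.57, -0.3, 2.36, 2.34, 0.47, -1.05] 0.0 0.0 q6min 0.47 q4max 2.36 dq [0.0, 0.01, 0.0, 0.0, 0.0, 0.0, 0.0]
[0.11, 0.57, -0.31, 2.36, 2.52, 0.43, -1.06] 0.0 0.0 q6min 0.43 q4max 2.38 dq [0.02, 0.0, 0.0, 0.0, 0.01, 0.0, 0.0]
[0.42, 0.6, -0.27, 2.23, 2.64, 0.29, -1.02] 0.0 0.0 q6min 0.29 q4max 2.36 dq [0.02, 0.0, 0.0, 0.01, 0.01, 0.01, 0.0]
[0.72, 0.7, -0.22, 2.07, 2.67, 0.0, -0.74] 2.2 0.013 q6min 0.0 q4max 2.23 dq [0.02, 0.01, 0.01, 0.01, 0.08, 0.02, 0.09]
[0.77, 0.89, -0.32, 2.1, 2.71, 0.23, -0.73] 0.0 0.0 q6min 0.0 q4max 2.1 dq [0.0, 0.01, 0.01, 0.0, 0.0, 0.01, 0.0]
```

Run:
```python
from ik import *
q=np.array(st['q'])
w=lambda x,y:W(np.array([x,y,0]))[:2]
for dy in (-20,-38):
    print('dyaw',dy);sim2(q,[PL(.085,0,w(-.070,.0975),23),PL(.165,0,w(-.085,.0975),33),PL(.165,dy/2,w(-.085,-.05),33),PL(.165,dy,w(-.09,-.2),33),PL(.08,dy,SL,33),PL(.05,dy,SL,23),PL(.03,dy,SL,23)],15)
rel(*PL(.043,0,w(-.068,.0975),23));rel(*PL(.085,0,w(-.070,.0975),23))
for l in (28,33): rel(*PL(.165,0,w(-.085,.0975),l))
```

```text
dyaw -20
[-0.27, 0.74, -0.2, 2.23, 2.31, 0.32, -0.97] 0.0 0.0 q6min 0.32 q4max 2.25 dq [0.0, 0.01, 0.01, 0.0, 0.01, 0.01, 0.01]
[-0.25, 0.57, -0.29, 2.36, 2.35, 0.47, -1.06] 0.0 0.0 q6min 0.32 q4max 2.36 dq [0.0, 0.01, 0.01, 0.01, 0.0, 0.01, 0.01]
[0.11, 0.57, -0.31, 2.36, 2.53, 0.43, -1.07] 0.0 0.0 q6min 0.43 q4max 2.38 dq [0.02, 0.0, 0.0, 0.0, 0.01, 0.01, 0.0]
[0.42, 0.6, -0.27, 2.23, 2.65, 0.29, -1.03] 0.0 0.0 q6min 0.29 q4max 2.36 dq [0.02, 0.0, 0.0, 0.01, 0.01, 0.01, 0.0]
[0.87, 0.83, -0.41, 2.23, 2.98, 0.41, -0.96] 0.0 0.0 q6min 0.29 q4max 2.26 dq [0.04, 0.02, 0.02, 0.01, 0.03, 0.02, 0.01]
[0.74, 0.84, -0.25, 2.1, 2.9, 0.16, -0.94] 0.0 0.0 q6min 0.16 q4max 2.23 dq [0.01, 0.0, 0.01, 0.01, 0.01, 0.02, 0.0]
[0.74, 0.89, -0.26, 2.11, 2.91, 0.22, -0.94] 0.0 0.0 q6min 0.16 q4max 2.11 dq [0.0, 0.0, 0.0, 0.0, 0.0, 0.0, 0.0]
dyaw -38
[-0.27, 0.74, -0.2, 2.23, 2.31, 0.32, -0.97] 0.0 0.0 q6min 0.32 q4max 2.25 dq [0.0, 0.01, 0.01, 0.0, 0.01, 0.01, 0.01]
[-0.25, 0.57, -0.29, 2.36, 2.35, 0.47, -1.06] 0.0 0.0 q6min 0.32 q4max 2.36 dq [0.0, 0.01, 0.01, 0.01, 0.0, 0.01, 0.01]
[-0.01, 0.57, -0.2
[... 152 characters left out ...]
0 q6min 0.32 q4max 2.35 dq [0.01, 0.0, 0.02, 0.01, 0.01, 0.01, 0.0]
[0.68, 0.81, -0.3, 2.28, 2.74, 0.55, -1.15] 0.0 0.0 q6min 0.32 q4max 2.29 dq [0.05, 0.02, 0.04, 0.01, 0.04, 0.02, 0.02]
[0.6, 0.83, -0.15, 2.13, 2.66, 0.25, -1.08] 0.0 0.0 q6min 0.25 q4max 2.28 dq [0.01, 0.0, 0.01, 0.01, 0.01, 0.02, 0.01]
[0.61, 0.88, -0.18, 2.14, 2.67, 0.31, -1.09] 0.0 0.0 q6min 0.25 q4max 2.14 dq [0.0, 0.0, 0.0, 0.0, 0.0, 0.0, 0.0]
slide cm [-0.02, -0.1, -0.01] turn [-0.0006, 0.0029, -0.0005] t 32.1
slide cm [-1.49, -0.1, -3.95] turn [-0.0006, 0.0029, -0.0005] t 32.1
slide cm [-3.42, -0.1, -11.91] turn [-0.0006, -0.0844, -0.0004] t 32.1
slide cm [-3.59, -0.1, -11.93] turn [-0.0006, -0.1717, -0.0004] t 32.1
```

move_arm(fingers=[3, 3, 3, 3, 3, 3, 3, 3, 3, 3, 3, 3, 3, 3, 3, 3, 3, 3], slide=[[-0.2, 0, -0.5], [-0.4, 0, -1], [-0.6, 0, -1.5], [-0.85, 0, -2.1], [-1.1, 0, -2.7], [-1.35, 0, -3.3], [-1.6, 0, -3.9], [-1.8, 0, -4.7], [-2, 0, -5.5], [-2.2, 0, -6.3], [-2.4, 0, -7.1], [-2.6, 0, -7.9], [-2.8, 0, -8.8], [-3, 0, -9.7], [-3.2, 0, -10.5], [-3.4, 0, -11.3], [-3.59, 0, -11.93], [-3.59, 0, -11.93]], turn=[[0, 0, 0], [0, 0, 0], [0, 0, 0], [0, 0, 0], [0, 0, 0], [0, 0, 0], [0, 0, 0], [0, -0.02, 0], [0, -0.04, 0], [0, -0.06, 0], [0, -0.08, 0], [0, -0.1, 0], [0, -0.12, 0], [0, -0.14, 0], [0, -0.16, 0], [0, -0.1717, 0], [0, -0.1717, 0], [0, -0.1717, 0]])

```text
time_s: 33.6
ee_pos: [0.4897, 0.1354, 0.21]
tcp_rot: [-0.173, 2.559, 0.051]
ft_force: [0.4, -0.5, -1.7]
finger_gap: 0.0362
```

Run:
```python
from ik import *
print(np.round(st['q'],2),np.round(st['ft_force'],1),st['finger_gap'])
w=lambda x,y:W(np.array([x,y,0]))[:2]
dy=-38
wp=[PL(.165,dy/2,w(-.085,-.05),33),PL(.165,dy,w(-.09,-.2),33)]
for x in wp: rel(*x)
sim2(np.array(st['q']),wp+[PL(.08,dy,SL,33)],15)
```

```text
[-0.25  0.57 -0.29  2.36  2.34  0.47 -1.05] [ 0.4 -0.5 -1.7] 0.036170617720723386
slide cm [0.09, -15.13, 0.06] turn [0.1803, 0.0012, 0.2776] t 33.6
slide cm [0.61, -30.38, -0.28] turn [0.3611, 0.0012, 0.5557] t 33.6
[-0.01, 0.57, -0.22, 2.35, 2.35, 0.45, -1.11] 0.0 0.0 q6min 0.45 q4max 2.37 dq [0.02, 0.0, 0.01, 0.0, 0.0, 0.01, 0.01]
[0.16, 0.6, -0.05, 2.22, 2.29, 0.32, -1.08] 0.0 0.0 q6min 0.32 q4max 2.35 dq [0.01, 0.0, 0.02, 0.01, 0.01, 0.01, 0.0]
[0.68, 0.82, -0.3, 2.28, 2.73, 0.56, -1.15] 0.0 0.0 q6min 0.32 q4max 2.29 dq [0.05, 0.02, 0.04, 0.01, 0.04, 0.02, 0.02]
```

move_arm(fingers=[3, 3, 3, 3, 3, 3, 3, 3, 3, 3, 3, 3, 3, 3, 3, 3, 3, 3], slide=[[-0.2, -0.8, -0.4], [-0.4, -2, -0.8], [-0.4, -4, -0.8], [-0.4, -6, -0.8], [-0.4, -8, -0.8], [-0.4, -10, -0.8], [-0.4, -12, -0.8], [-0.4, -14, -0.8], [-0.4, -16, -0.8], [-0.3, -18, -0.8], [-0.2, -20, -0.8], [-0.1, -22, -0.8], [0, -24, -0.8], [0.2, -26, -0.7], [0.4, -28, -0.5], [0.5, -29.4, -0.4], [0.61, -30.38, -0.28], [0.61, -30.38, -0.28]], turn=[[0.01, 0, 0.015], [0.02, 0, 0.035], [0.045, 0, 0.07], [0.07, 0, 0.11], [0.095, 0, 0.147], [0.12, 0, 0.184], [0.143, 0, 0.22], [0.167, 0, 0.257], [0.19, 0, 0.293], [0.214, 0.001, 0.33], [0.238, 0.001, 0.366], [0.262, 0.001, 0.403], [0.286, 0.001, 0.44], [0.31, 0.001, 0.476], [0.333, 0.001, 0.512], [0.35, 0.001, 0.538], [0.3611, 0.0012, 0.5557], [0.3611, 0.0012, 0.5557]])

```text
time_s: 35.1
ee_pos: [0.5239, -0.1683, 0.2074]
tcp_rot: [0.677, 2.49, -0.202]
ft_force: [-0.8, 0.2, -1.4]
finger_gap: 0.0361
```

Run:
```python
from ik import *
print(np.round(st['q'],2),np.round(st['ft_force'],1),st['finger_gap'])
dy=-38
wp=[PL(.10,dy,SL,33),PL(.06,dy,SL,23)]
for x in wp: rel(*x)
sim2(np.array(st['q']),wp,15)
c=shot('scene','s9');S=pickle.load(open('cap0.pkl','rb'))['side']
# slab from a fresh side image by white mask
D=shot('side','d9');g=D['frame'].min(2);m=((g>125)).astype(np.uint8);k,l,stt,ce=cv2.connectedComponentsWithStats(m)
for i in range(1,k):
    if stt[i][4]>800: 
        cn=cv2.findContours((l==i).astype(np.uint8),cv2.RETR_EXTERNAL,cv2.CHAIN_APPROX_NONE)[0][0];print(stt[i].tolist(),ce[i].round(1),onz(D,ce[i],.028).round(4),cv2.approxPolyDP(cn,5,True)[:,0].tolist())
```

```text
[ 0.16  0.6  -0.05  2.22  2.28  0.32 -1.07] [-0.8  0.2 -1.4] 0.0360638467103516
slide cm [1.47, -14.31, 6.62] turn [-0.0033, -0.0015, -0.0019] t 35.1
slide cm [3.98, -14.31, 9.95] turn [-0.0031, 0.173, -0.0022] t 35.1
[0.68, 0.76, -0.29, 2.26, 2.7, 0.49, -1.12] 0.0 0.0 q6min 0.32 q4max 2.27 dq [0.04, 0.01, 0.03, 0.01, 0.04, 0.02, 0.01]
[0.59, 0.81, -0.14, 2.13, 2.63, 0.22, -1.06] 0.0 0.0 q6min 0.22 q4max 2.26 dq [0.01, 0.0, 0.01, 0.01, 0.01, 0.02, 0.0]
[0, 62, 112, 107, 3000] [ 51.2 111.8] [ 1.8069 -0.5259  0.028 ] [[100, 62], [39, 106], [47, 120], [53, 118], [46, 126], [34, 109], [0, 134], [0, 168], [111, 79], [102, 77]]
[323, 165, 47, 26, 903] [344.8 175.6] [ 0.4716 -0.3179  0.028 ] [[323, 173], [324, 188], [369, 182], [364, 165], [331, 165]]
[245, 203, 87, 103, 2770] [301.4 255.3] [0.5466 0.0835 0.028 ] [[331, 206], [325, 204], [322, 231], [287, 235], [284, 228], [257, 227], [254, 268], [245, 270], [255, 271], [257, 262], [260, 270], [270, 270], [272, 257], [264, 251], [299, 235], [294, 254], [302, 234], [319, 256], [307, 258], [307, 268], [315, 274], [322, 264], [323, 273], [298, 301], [326, 305]]
[436, 247, 117, 76, 1856] [492.2 299. ] [0.0105 0.1389 0.028 ] [[436, 248], [439, 308], [552, 322], [534, 250], [545, 306], [540, 312], [446, 297]]
[330, 352, 50, 48, 1406] [356.7 375.7] [0.3445 0.4179 0.028 ] [[332, 352], [341, 376], [336, 399], [350, 384], [352, 399], [376, 399], [379, 363]]
```

move_arm(fingers=[3, 3, 3, 3, 3, 3, 3, 3, 3, 3, 3, 3, 3, 3, 3, 3, 3, 3], slide=[[0.1, -1.2, 0.3], [0.25, -2.6, 0.8], [0.4, -4, 1.5], [0.55, -5.5, 2.2], [0.7, -7, 3], [0.85, -8.5, 3.8], [1, -10, 4.6], [1.15, -11.5, 5.4], [1.3, -13, 6.1], [1.47, -14.31, 6.62], [1.9, -14.31, 7.2], [2.3, -14.31, 7.7], [2.7, -14.31, 8.3], [3.1, -14.31, 8.8], [3.5, -14.31, 9.3], [3.98, -14.31, 9.95], [3.98, -14.31, 9.95], [3.98, -14.31, 9.95]], turn=[[0, 0, 0], [0, 0, 0], [0, 0, 0], [0, 0, 0], [0, 0, 0], [0, 0, 0], [0, 0, 0], [-0.001, 0, 0], [-0.002, 0, 0], [-0.003, 0, -0.002], [-0.003, 0.03, -0.002], [-0.003, 0.06, -0.002], [-0.003, 0.09, -0.002], [-0.003, 0.12, -0.002], [-0.003, 0.15, -0.002], [-0.003, 0.173, -0.0022], [-0.003, 0.173, -0.0022], [-0.003, 0.173, -0.0022]])

```text
time_s: 36.7
ee_pos: [0.4699, -0.3, 0.1029]
tcp_rot: [0.711, 2.656, -0.144]
ft_force: [-0.4, 0.3, -1.0]
finger_gap: 0.0362
```

Run:
```python
from ik import *
print(np.round(st['q'],2),np.round(st['ft_force'],1),st['finger_gap'])
dy=-38
rel(*PL(.06,dy,SL,23));rel(*PL(.030,dy,SL,23));rel(*PL(.027,dy,SL,23))
sim2(np.array(st['q']),[PL(.03,dy,SL,23)],10)
C=shot('scene','s10');D=shot('side','d10')
a=C['frame'][190:310,340:480,::-1];b=D['frame'][130:250,270:410,::-1]
cv2.imwrite('pics/c10.png',np.hstack([cv2.resize(a,(390,334),interpolation=2),cv2.resize(b,(390,334),interpolation=2)]))
```

```text
[ 0.59  0.81 -0.15  2.13  2.63  0.22 -1.05] [-0.4  0.3 -1. ] 0.03622339529956667
slide cm [-0.04, -0.23, 0.06] turn [0.0023, 0.0005, 0.0041] t 36.7
slide cm [1.14, -0.23, 2.82] turn [0.0023, 0.0005, 0.0041] t 36.7
slide cm [1.25, -0.23, 3.09] turn [0.0023, 0.0005, 0.0041] t 36.7
[0.62, 0.88, -0.19, 2.14, 2.65, 0.31, -1.07] 0.0 0.0 q6min 0.22 q4max 2.14 dq [0.0, 0.01, 0.0, 0.0, 0.0, 0.01, 0.0]
```

View pics/c10.png

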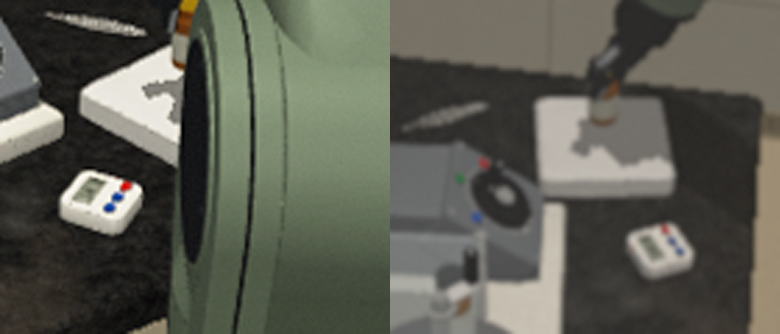

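The composite shows the bottle held upright above the slab, foot at right-crop (602,120), with the slab around it and the timer and forceps untouched. I'll lower it slowly.

move_arm(fingers=[3, 3, 3, 3, 3, 3, 3, 3, 3, 3], slide=[[0.15, 0, 0.4], [0.3, 0, 0.8], [0.5, 0, 1.2], [0.65, 0, 1.6], [0.8, 0, 2], [0.95, 0, 2.3], [1.05, 0, 2.55], [1.1, 0, 2.7], [1.14, 0, 2.82], [1.14, 0, 2.82]], turn=[[0, 0, 0], [0, 0, 0], [0, 0, 0], [0, 0, 0], [0, 0, 0], [0, 0, 0], [0, 0, 0], [0, 0, 0], [0, 0, 0], [0, 0, 0]])

```text
time_s: 37.63
ee_pos: [0.47, -0.301, 0.0722]
tcp_rot: [0.714, 2.656, -0.145]
ft_force: [0.3, 0.9, -1.3]
finger_gap: 0.0365
```

move_arm(fingers=[3, 3, 3, 3, 3], slide=[[0.04, 0, 0.1], [0.08, 0, 0.19], [0.08, 0, 0.19], [0.08, 0, 0.19], [0.08, 0, 0.19]], turn=[[0, 0, 0], [0, 0, 0], [0, 0, 0], [0, 0, 0], [0, 0, 0]])

```text
time_s: 38.05
ee_pos: [0.47, -0.301, 0.0704]
tcp_rot: [0.713, 2.656, -0.145]
ft_force: [0.5, -0.0, -1.5]
finger_gap: 0.036
```

Run:
```python
from ik import *
print(np.round(st['q'],2),np.round(st['ft_force'],1),st['finger_gap'])
rel(*PL(.028,-38,SL,23));rel(*PL(.027,-38,SL,23));rel(*PL(.026,-38,SL,23))
```

```text
[ 0.62  0.89 -0.19  2.14  2.65  0.32 -1.07] [ 0.5 -0.  -1.5] 0.036045048131545965
slide cm [0.01, -0.14, -0.02] turn [0.0015, 0.0002, 0.0028] t 38.05
slide cm [0.05, -0.14, 0.08] turn [0.0015, 0.0002, 0.0028] t 38.05
slide cm [0.08, -0.14, 0.17] turn [0.0015, 0.0002, 0.0028] t 38.05
```

move_arm(fingers=[3, 3, 3, 3], slide=[[0.03, 0, 0.06], [0.06, 0, 0.13], [0.06, 0, 0.13], [0.06, 0, 0.13]], turn=[[0, 0, 0], [0, 0, 0], [0, 0, 0], [0, 0, 0]])

```text
time_s: 38.38
ee_pos: [0.4705, -0.3014, 0.0697]
tcp_rot: [0.713, 2.654, -0.146]
ft_force: [-3.7, 0.8, 14.6]
finger_gap: 0.0361
```

move_arm(fingers=[3, 3, 3, 3], slide=[[0.03, 0, 0.06], [0.06, 0, 0.13], [0.06, 0, 0.13], [0.06, 0, 0.13]], turn=[[0, 0, 0], [0, 0, 0], [0, 0, 0], [0, 0, 0]])

```text
time_s: 38.72
ee_pos: [0.4708, -0.3021, 0.0692]
tcp_rot: [0.713, 2.652, -0.148]
ft_force: [-8.2, 2.0, 32.7]
finger_gap: 0.036
```

move_arm(fingers=[3, 3, 3, 4.2, 5.2, 6.5, 6.5, 6.5, 6.5, 6.5], slide=[[-0.04, 0, -0.1], [-0.08, 0, -0.2], [-0.08, 0, -0.2], [-0.08, 0, -0.2], [-0.08, 0, -0.2], [-0.08, 0, -0.2], [-0.08, 0, -0.2], [-0.08, 0, -0.2], [-0.08, 0, -0.2], [-0.08, 0, -0.2]], turn=[[0, 0, 0], [0, 0, 0], [0, 0, 0], [0, 0, 0], [0, 0, 0], [0, 0, 0], [0, 0, 0], [0, 0, 0], [0, 0, 0], [0, 0, 0]])

```text
time_s: 39.55
ee_pos: [0.4699, -0.3009, 0.0696]
tcp_rot: [0.713, 2.656, -0.145]
ft_force: [-0.4, 0.9, 0.2]
finger_gap: 0.0651
```

move_arm(fingers=[6.5, 6.5, 6.5, 6.5, 6.5, 6.5, 6.5, 6.5, 6.5, 6.5, 6.5, 6.5], slide=[[0, 0, -0.5], [0, 0, -1.2], [0, 0, -2], [0, 0, -3], [0, 0, -4.2], [0, 0, -5.5], [0, 0, -7], [0, 0, -8.5], [0, 0, -10], [0, 0, -11.5], [0, 0, -12], [0, 0, -12]], turn=[[0, 0, 0], [0, 0, 0], [0, 0, 0], [0, 0, 0], [0, 0, 0], [0, 0, 0], [0, 0, 0], [0, 0, 0], [0, 0, 0], [0, 0, 0], [0, 0, 0], [0, 0, 0]])

```text
time_s: 40.55
ee_pos: [0.4293, -0.2774, 0.1816]
tcp_rot: [0.713, 2.654, -0.146]
ft_force: [-0.4, -0.3, -1.0]
finger_gap: 0.0651
```

Run:
```python
from ik import *
print(np.round(st['q'],2),np.round(st['ft_force'],1),np.round(st['ee_pos'],3))
c=shot('wrist','w11');S=shot('side','d11');C=shot('scene','s11')
im=c['frame'].astype(float);m=((im[...,0]-im[...,2]>50)&(im[...,1]-im[...,2]>35)&(im[...,0]-im[...,1]<45)).astype(np.uint8)
k,l,stt,ce=cv2.connectedComponentsWithStats(m)
for i in range(1,k):
    if stt[i][4]>300: print(stt[i].tolist(),ce[i].round(1),onz(c,ce[i],.106).round(4))
a=cv2.resize(c['frame'][:,:,::-1],(480,300));b=cv2.resize(S['frame'][130:330,230:400,::-1],(312,367),interpolation=2);d=cv2.resize(C['frame'][175:295,185:365,::-1],(312,208),interpolation=2)
o=np.zeros((580,800,3),np.uint8);o[:300,:480]=a;o[:367,485:797]=b;o[370:578,485:797]=d;o[305:575,:432]=cv2.resize(c['frame'][100:300,160:480,::-1],(432,270));cv2.imwrite('pics/fin.png',o)
```

```text
[ 0.55  0.61 -0.07  2.21  2.6   0.09 -1.04] [-0.4 -0.3 -1. ] [ 0.429 -0.277  0.182]
[0, 51, 234, 219, 9037] [115.7 167.8] [ 0.3554 -0.3947  0.106 ]
[298, 196, 46, 46, 1746] [320.6 218.7] [ 0.4644 -0.2982  0.106 ]
[249, 268, 79, 77, 1822] [283.5 310.7] [ 0.554 -0.394  0.106]
```

View pics/fin.png

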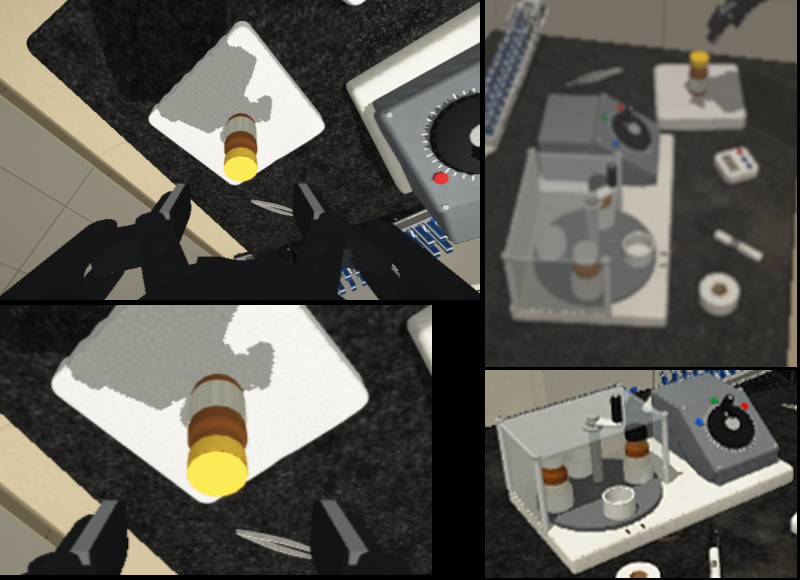

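The bottle stands upright on the slab. The dial is on green, black and white are in their cups, and the bystanders haven't moved. One last check of the slab centre, then I'll hand in.

Run:
```python
from h import *
from station import finish_job, read_state
c=pickle.load(open('w11.pkl','rb'))
P=[onz(c,(u*4/3,v*4/3),.028) for u,v in ((150,117),(242,22),(323,125),(235,185))];print(np.round(P,3)[:,:2].tolist(),'centre',np.mean(P,0).round(3))
print('bottle foot at ~(.464,-.298)',proj(c,np.array([.4644,-.2982,.028])))
print(finish_job(),read_state()['time_s'])
```

```text
[[0.399, -0.392], [0.365, -0.239], [0.52, -0.208], [0.559, -0.363]] centre [ 0.461 -0.301  0.028]
bottle foot at ~(.464,-.298) [320.81692788 164.44108933]
the job is handed in; nothing more can be done
the job is handed in; nothing more can be done
```

I did the whole job in the order you asked and handed it in about 41 s into the 72 s allowed.

**Dial:** It started at about 0.60 rad.

| Stop | Wanted (rad) | Measured at the stop (rad) |
|---|---|---|
| Red, second time | 7.330 | about 7.30; I nudged it 0.025 further and did not re-measure |
| Blue, second time | -1.047 | went to about -1.10, eased back to -1.056 |
| Green, left there | 0 | about -0.01 after letting go |

Each stop had a pause of about half a second.

**Carousel:** I turned the yellow-capped bottle to the open front. It stood about 2 to 3 mm (roughly 2°) off the middle.

**Bottle:** I used a hand lean of about 23° instead of the suggested 35°, because the arm could not comfortably reach more there. Nothing in the pictures or force readings showed contact with the hood or crank.

**Placing:** The wrist force reached about 33 N when the bottle touched the slab. I backed off to almost nothing before opening the fingers, so it was not dropped.

**Last checks:**
- The yellow bottle stands upright at about (0.464, -0.298) m. Two measurements put the slab centre at (0.461, -0.301) and (0.4645, -0.2995), so it is within about 5 mm of the middle.
- The black and white bottles are in their cups, and the dial shows green.
- The timer, label roll, marker and forceps look unmoved. I judged that from the pictures and did not measure it.
- The gripper is clear and touching nothing.

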